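Put the vial rack away in the dry-storage cabinet

ROBOT

A 7-joint arm with a two-finger parallel gripper is mounted at the origin on the work surface. World frame = base frame: x ahead of the robot, y to its left, z up, the work surface at z = 0. Lengths are in m, angles in rad, forces in N, time in s.
With the tool pointing down it reaches from about 0.35 to 0.775 m from the base axis. Payload 3.1 kg.
Tool frame: the origin (TCP) lies at the very end of the fingers, on their centre line; the grasp point (between the pads) lies 19 mm behind it (ctrl.tcp_to_grasp is the distance from the TCP to the grasp point, in m); x points along the fingers, z is the direction in which the jaws open and shut, and the axes are right-handed (so a half turn about x gives the same grasp; the last joint's range is limited). The gripper opens to 85 mm and grips with 20 to 120 N. Pads are 22 mm wide; open, the fingers measure 114 mm over their backs; the gripper's body (76 mm by 85 mm) begins 54 mm behind the grasp point. The pads swing forward as they close: fully open they stand 13 mm farther back than shut.
Start: joints at [-1.173, 0.311, 0.014, 1.512, -0.004, 1.319, -0.027], TCP at [0.234, 0.498, 0.202] pointing down, gripper open.
Joint ranges: [-2.7, 2.7], [-0.3, 1.91], [-1.27, 1.3], [0.12, 2.57], [-1.44, 4.58], [0.2, 2.03], [-3.05, 3.05]. Speed limits (rad/s): [2.79, 2.79, 3.14, 3.14, 3.14, 3.14, 3.14].

INTERFACE

Orientations are given as a unit quaternion [w, x, y, z].
In Python, from cell import ctrl, eyes gives the robot as it stands.
- The arm moves only by the shell command python3 -m creep 'ROWS' [FORCE]. ROWS is JSON, a list of rows, each an object with "rot": the turn, a rotation vector about the tool's x, y, z in rad, a list of three; "linear": the shift along the tool's x, y, z in mm, a list of three; "jaw": the closure in counts, from 0 (fully open) to 255 (shut). In form: [{"rot": [rx, ry, rz], "linear": [dx, dy, dz], "jaw": jaw}, ...]. A call has 1 to 20 rows; each row shifts and turns the commanded pose from where the row before left it, along the tool's axes as they then stand; what a row does not reach is not made up. A row lasts 1/8 s, in which the tool goes at most 62.5 mm and 10.7 degrees, less where a joint would pass 70% of its speed; a pose out of reach is approached as far as the arm can. A call with a gripper value outside its range is refused whole. The fingers move at their own pace and stop on an object; FORCE is the grip in N (left out, the last holds). Time passes only in rows, so rows that do not move let the fingers close. It gives the time, the measured TCP pose, the force and the opening at its end, in the units of the state.
- ctrl.get_state(): the state, without advancing time (a new reading comes with each control period).
- eyes.camera(name): name is "scene" or "top" or "wrist"; returns a dict with "image" (480x640x3 uint8, blue, green, red), "intrinsics" (3x3 intrinsics, pixels), "k1" (the pictures are not rectified: a ray, as slopes to the right and down, at radius r is drawn at 1 + k1 r^2 times it, then the intrinsics apply), "R" (3x3) and "t" (3): a world point X has camera coordinates R X + t; the wrist camera has in their place "mount" (4x4, takes a point from camera to tool coordinates, whose origin is the TCP and whose axes are the tool frame's). Camera axes: x right, y down, z forward; pixel columns grow to the right and rows downward; lengths in m; the calibration is good to about 2 mm. A picture is of the moment at which its call begins: read the wrist's pose just before it. There is no depth.
- ctrl.job_done(): hands the job in, once; it reports no verdict.
The state is a dict: "clock": time; "joint_pos": joint angles; "joint_velocities": joint speeds; "joint_efforts": joint torques, N m; "tcp_pos": TCP position; "eef_rot": TCP orientation; "force": force on the tool from outside, world axes, zero at the start; "ft_torque": the same for the moment, N m; "opening": opening from 0.0 (shut) to 1.0 (fully open).
Only numpy, scipy, OpenCV 4.12 (cv2) and the standard library are available. Lean on these libraries where they do the work, as an engineer would, in place of code of your own. Each camera call takes 0.05 s, during which the arm holds its last target. There are 200 camera calls.

TASK

Swing the door of the small see-through cabinet wide open, put the blue rack that is filled with vials inside beside the jar that already stands there, and shut the door fully again. Keep the rack upright, and leave the empty rack, the jar inside and the jars beside the cabinet where they are.

Things in the scene. Friction and masses are not known exactly. Their poses are not given: they have to be found in the camera images.
- cabinet: See-through cabinet with white edges, 200 deep (x), 220 wide (y), 135 high, fixed to the bench. Origin: centre of its underside, on the bench. Its open front is the plane x = -100 mm in its own frame, facing the robot; +x goes deeper. Walls, roof and floor are 6 mm thick: inside 194 deep, 208 wide, 123 high, the floor 6 mm above the bench.
- door (a joint): Door angle in rad: 0 shut, grows as it opens, stop at 1.75. The door covers the whole front: 220 wide, 133 high, 12 thick, white frame, clear pane. Vertical hinge on the cabinet's left (+y) front edge; the free edge swings towards the robot and to the left. Stays where it is left (light friction), no latch; may start slightly ajar.
- door_handle (a point): Middle of the door's handle: a level round steel bar, 12 mm thick, 100 long, parallel to the door, 112 mm above the bench (door top: 134), 155 mm from the hinge along the door; its axis stands 45 mm off the outer face (gap 39 mm), on a 10 mm stub at each end. Door's axes: x its normal, pointing into the cabinet when shut; y along the door towards the hinge; z up.
- door_hinge (a point): Point on the door's hinge axis (vertical), at the height of the handle; lies on the cabinet's front plane at its +y edge. Turns with the door, same axes as the handle's.
- rack_full: Blue plastic vial rack, 140 long (its x) x 60 wide (its y) x 45 high, carrying ten white-capped vials (part of it) whose caps reach 66 mm above its underside and stay within 25 mm of its long middle line. About 0.3 kg. Origin: centre of its underside; z up.
- rack_empty: The same blue rack, without vials (ten dark holes in its top). To be left alone. Origin: centre of its underside; x is its long axis.
- jar_in: Glass specimen jar with a green seal and steel clip, 76 mm diameter, 85 high, standing inside the cabinet in its left (+y) half. Origin: centre of its underside.
- jar_a: Glass specimen jar, 92 mm diameter, 110 high, the nearest one on the bench to the right of the cabinet. Origin: centre of its underside.
- jar_b: Glass specimen jar, 84 mm diameter, 95 high, the nearest one on the bench to the left of the cabinet. Origin: centre of its underside.

How it is judged:
By the outcome, as a careful person would: the job done as asked, in the order asked, and still so for the second after the job is handed in, with the robot touching nothing.
It also fails if it takes over 72 s, if anything falls off the work surface, if the arm or the gripper's body presses on something with over 40 N, if the wrist force passes 120 N, or if a joint passes its speed limit or range.

## Working session

There is one attempt and no reset: what is moved stays moved. The work goes in short steps, Python scripts to look and compute and a shell command to move; the robot and the scene stay as the last step left them, time stands still between calls to the robot, and variables do not carry over. Pictures are saved under pics/ and viewed, about 8 in all and at most 12, crops included, and the job is handed in when it is done.

```bash
ls; mkdir -p pics; cat > h.py <<'E'
import numpy as np, cv2
from cell import ctrl, eyes
from scipy.spatial.transform import Rotation as Rn
def rot(q): return Rn.from_quat([q[1],q[2],q[3],q[0]]).as_matrix()
def campose(c,s=None):
    if "R" in c: R=np.array(c["R"]);t=np.array(c["t"]);return R.T,-R.T@t
    M=np.array(c["mount"]);Rt=rot(s["eef_rot"]);return Rt@M[:3,:3],Rt@M[:3,3]+np.array(s["tcp_pos"])
def ray(c,uv,s=None):
    K=np.array(c["intrinsics"]);k=c["k1"]
    d=np.array([(uv[0]-K[0,2])/K[0,0],(uv[1]-K[1,2])/K[1,1]]);x=d.copy()
    for _ in range(20): x=d/(1+k*(x@x))
    R,o=campose(c,s);return o,R@np.array([x[0],x[1],1.])
def onz(c,uv,z,s=None):
    o,d=ray(c,uv,s);return o+d*(z-o[2])/d[2]
def proj(c,X,s=None):
    R,o=campose(c,s);p=R.T@(np.array(X)-o);x=p[:2]/p[2];x=x*(1+c["k1"]*(x@x));K=np.array(c["intrinsics"]);return K[:2,:2]@x+K[:2,2]
E
python3 - <<'E'
from h import *
import pickle
s=ctrl.get_state();print(s)
for n in("scene","top"):
    c=eyes.camera(n);cv2.imwrite(f"pics/{n}0.png",c["image"]);pickle.dump(c,open(f"{n}0.pkl","wb"))
    R,o=campose(c);print(n,o,R[:,2],c["k1"],np.array(c["intrinsics"])[0])
E
```

```text
pics
{'clock': 0.0, 'joint_pos': array([-1.17270301,  0.31173053,  0.0139821 ,  1.51302972, -0.004379  ,
        1.31917668, -0.02720277]), 'joint_velocities': array([-7.74459033e-04, -4.41799722e-04, -6.74337662e-04, -1.01692618e-03,
        3.72827558e-05,  1.05340548e-03,  7.01849195e-05]), 'joint_efforts': array([ 2.00213026e-04, -3.79921710e+01,  1.46191819e-01, -2.30585128e+01,
        1.22271973e-02,  1.38736030e-02, -9.56982461e-06]), 'tcp_pos': array([0.23382701, 0.49696213, 0.20092949]), 'eef_rot': array([ 0.59633861, -0.37939335,  0.59767571,  0.37845038]), 'force': array([-0.00545971,  0.33513665,  0.54613214]), 'ft_torque': array([-0.05265506, -0.02547814,  0.04315396]), 'opening': 0.9997915187979173}
scene [ 1.15602405 -0.13642523  0.83684415] [-0.58828171  0.14882716 -0.79484282] -0.1269419942916161 [499.86675914   0.         315.96012009]
top [ 5.41292830e-01 -7.33008862e-04  1.19704837e+00] [ 0.07057135  0.00815007 -0.99747344] -0.13383620564814772 [498.59633737   0.         312.32827731]
```

View pics/scene0.png

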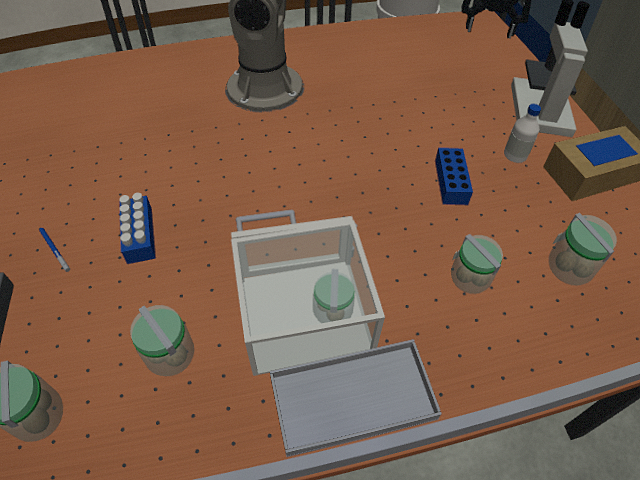

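View pics/top0.png

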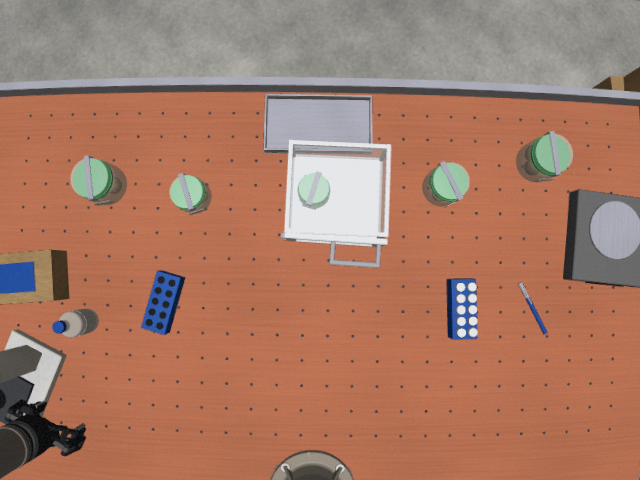

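The top view has up = +x and left = +y. The cabinet spans about (285–391, 142–243), with its handle at (330–380, 241–266). The full rack is at (462, 309), the empty rack at (163, 302) and the inner jar at (314, 190). Next I'll measure these positions.

```bash
python3 - <<'E'
from h import *
import pickle
c=pickle.load(open("top0.pkl","rb"));im=c["image"]
hsv=cv2.cvtColor(im,cv2.COLOR_BGR2HSV)
m=cv2.inRange(hsv,(105,120,30),(130,255,255))
def rectpts(box):
    pass
for nm,(x0,y0,x1,y1) in dict(full=(430,260,500,350),empty=(130,255,200,350)).items():
    mm=np.zeros_like(m);mm[y0:y1,x0:x1]=m[y0:y1,x0:x1]
    if nm=="full":
        mm=cv2.morphologyEx(mm,cv2.MORPH_CLOSE,np.ones((9,9)))
    P=np.argwhere(mm>0)[:,::-1]
    hull=cv2.convexHull(P.astype(np.int32))[:,0]
    W=np.array([onz(c,p,.045)[:2] for p in hull]).astype(np.float32)
    r=cv2.minAreaRect(W*1000);print(nm,r,cv2.boxPoints(r).round(0).tolist())
# caps
w=cv2.inRange(hsv,(0,0,150),(180,60,255));w[:260]=0;w[350:]=0;w[:,:430]=0;w[:,500:]=0
n,l,st,ce=cv2.connectedComponentsWithStats(w)
P=np.array([onz(c,ce[i],.066)[:2] for i in range(1,n) if st[i,4]>15]);print("caps",len(P),P.mean(0),P.round(3).tolist())
g=cv2.inRange(hsv,(45,50,60),(85,255,255))
g=cv2.morphologyEx(g,cv2.MORPH_CLOSE,np.ones((7,7)))
n,l,st,ce=cv2.connectedComponentsWithStats(g)
for i in range(1,n):
    if st[i,4]>200:
        z=dict().get(i,.09);print("jar",ce[i].round(),st[i,:5],onz(c,ce[i],.085).round(3))
a=cv2.resize(im[130:275,270:410],None,fx=4,fy=4,interpolation=cv2.INTER_CUBIC)
cv2.imwrite("pics/cab.png",a)
E
```

```text
full ((450.9067687988281, -340.94012451171875), (137.05311584472656, 68.92852783203125), 0.675737202167511) [[382.0, -307.0], [383.0, -376.0], [520.0, -375.0], [519.0, -306.0]]
empty ((452.41259765625, 355.8345642089844), (68.00431823730469, 140.47842407226562), 75.55488586425781) [[376.0, 340.0], [512.0, 305.0], [529.0, 371.0], [393.0, 406.0]]
caps 10 [ 0.45069519 -0.34641829] [[0.502, -0.331], [0.503, -0.358], [0.476, -0.332], [0.477, -0.359], [0.451, -0.333], [0.451, -0.36], [0.424, -0.334], [0.425, -0.361], [0.398, -0.335], [0.399, -0.361]]
jar [550. 155.] [ 531  135   39   41 1212] [ 0.811 -0.543  0.085]
jar [ 93. 179.] [  74  159   39   40 1233] [0.736 0.522 0.085]
jar [448. 182.] [ 430  164   38   37 1098] [ 0.74  -0.299  0.085]
jar [188. 192.] [171 176  34  34 897] [0.706 0.294 0.085]
```

View pics/cab.png

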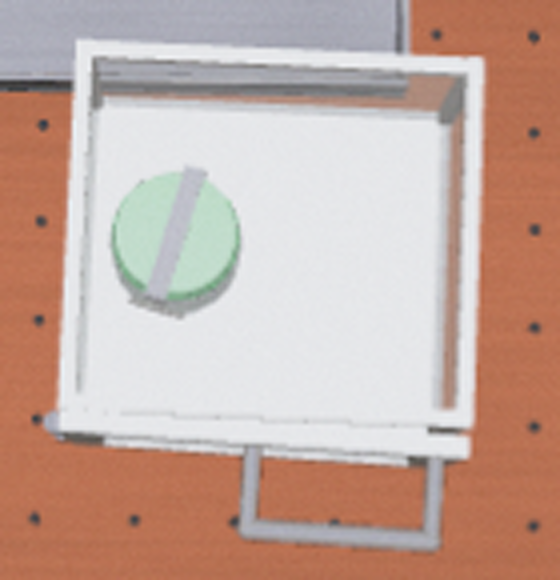

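The crop shows the roof corners at about (77,40), (484,57) and (473,428), the jar lid at (176,233), the handle bar from (247,527) to (433,540), and the door slightly ajar.

```bash
python3 - <<'E'
from h import *
import pickle
c=pickle.load(open("top0.pkl","rb"))
f=lambda u,v,z:(onz(c,((u+.5)/4-.5+270,(v+.5)/4-.5+130),z)*1000).round(1)
for n,a in dict(BL=(77,40,.135),BR=(484,57,.135),FR=(473,428,.135),FL=(57,412,.135),hL=(250,528,.112),hR=(435,541,.112),doorFR=(470,457,.134),doorBR=(470,437,.134),jar=(176,233,.085),hingepin=(52,424,.134)).items(): print(n,f(*a))
E
```

```text
BL [817.4  62.5 135. ]
BR [ 812.  -159.1  135. ]
FR [ 609.6 -153.8  135. ]
FL [614.4  68.7 135. ]
hL [554.6 -36.  112. ]
hR [ 549.1 -136.8  112. ]
doorFR [ 594.1 -152.4  134. ]
doorBR [ 604.8 -152.3  134. ]
jar [720.    7.2  85. ]
hingepin [608.   71.3 134. ]
```

```bash
cat >> h.py <<'E'
yaw=-0.027; ex=np.array([np.cos(yaw),np.sin(yaw),0]); ey=np.array([-np.sin(yaw),np.cos(yaw),0]); ez=np.array([0,0,1.])
C=np.array([.7133,-.0454,0]); H=C-.1*ex+.11*ey
def handle(th):
    d=-ey*np.cos(th)-ex*np.sin(th); n=-ex*np.cos(th)+ey*np.sin(th)
    return H+.155*d+.057*n+.112*ez, d, n
def frame(x,z):
    x=x/np.linalg.norm(x); z=z-x*(x@z); z/=np.linalg.norm(z); return np.stack([x,np.cross(z,x),z],1)
def plan(P1,R1,n,P0=None,R0=None):
    if P0 is None: s=ctrl.get_state();P0=s["tcp_pos"];R0=rot(s["eef_rot"])
    w=Rn.from_matrix(R0.T@R1).as_rotvec()/n; R=R0
    for i in range(n):
        print("rot",w.round(3).tolist(),"lin",(R.T@((P1-P0)/n)*1000).round(1).tolist()); R=R@Rn.from_rotvec(w).as_matrix()
def st(): 
    s=ctrl.get_state();R=rot(s["eef_rot"]);print("t",s["clock"],"p",(s["tcp_pos"]*1000).round(1),"x",R[:,0].round(3),"z",R[:,2].round(3),"q",s["joint_pos"].round(2),"F",s["force"].round(1),"op",round(s["opening"],3));return s,R
E
python3 - <<'E'
from h import *
s,R=st()
P,d,n=handle(.02);print(P)
for sg in(1,-1):
    R1=frame(-ez,sg*n);print(sg,(Rn.from_matrix(R.T@R1).as_rotvec()))
    plan(P+[0,0,.075],R1,12) if sg==1 else 0
E
```

```text
t 0.1 p [233.8 497.  201. ] x [-0.001 -0.002 -1.   ] z [ 0.426  0.905 -0.002] q [-1.17  0.31  0.01  1.51 -0.    1.32 -0.03] F [ 0.1  0.2 -0.4] op 1.005
[ 0.55208671 -0.08489124  0.112     ]
1 [-1.96347615e+00 -1.56819876e-03 -2.13646081e-03]
rot [-0.164, -0.0, -0.0] lin [1.2, -44.6, -32.6]
rot [-0.164, -0.0, -0.0] lin [1.2, -38.7, -39.4]
rot [-0.164, -0.0, -0.0] lin [1.2, -31.8, -45.2]
rot [-0.164, -0.0, -0.0] lin [1.2, -24.0, -49.8]
rot [-0.164, -0.0, -0.0] lin [1.2, -15.6, -53.0]
rot [-0.164, -0.0, -0.0] lin [1.2, -6.7, -54.9]
rot [-0.164, -0.0, -0.0] lin [1.2, 2.3, -55.2]
rot [-0.164, -0.0, -0.0] lin [1.2, 11.3, -54.1]
rot [-0.164, -0.0, -0.0] lin [1.2, 19.9, -51.6]
rot [-0.164, -0.0, -0.0] lin [1.2, 28.1, -47.6]
rot [-0.164, -0.0, -0.0] lin [1.2, 35.4, -42.4]
rot [-0.164, -0.0, -0.0] lin [1.2, 41.9, -36.1]
-1 [ 1.17811504 -0.00191847  0.00140819]
```

```bash
python3 - <<'E'
from h import *
P,d,n=handle(.02)
plan(P+[0,0,.075],frame(-ez,-n),14)
E
```

```text
rot [0.084, -0.0, 0.0] lin [1.1, -38.3, -27.9]
rot [0.084, -0.0, 0.0] lin [1.1, -40.5, -24.6]
rot [0.084, -0.0, 0.0] lin [1.0, -42.4, -21.1]
rot [0.084, -0.0, 0.0] lin [1.0, -44.0, -17.5]
rot [0.084, -0.0, 0.0] lin [1.0, -45.3, -13.7]
rot [0.084, -0.0, 0.0] lin [1.0, -46.3, -9.9]
rot [0.084, -0.0, 0.0] lin [1.0, -47.0, -5.9]
rot [0.084, -0.0, 0.0] lin [1.0, -47.3, -2.0]
rot [0.084, -0.0, 0.0] lin [1.0, -47.3, 2.0]
rot [0.084, -0.0, 0.0] lin [1.0, -47.0, 6.0]
rot [0.084, -0.0, 0.0] lin [1.0, -46.3, 9.9]
rot [0.084, -0.0, 0.0] lin [1.0, -45.3, 13.8]
rot [0.084, -0.0, 0.0] lin [1.0, -44.0, 17.5]
rot [0.084, -0.0, 0.0] lin [1.0, -42.4, 21.2]
```

```bash
python3 -m creep '[{"rot":[0.084,0,0],"linear":[1,-38.3,-27.9],"jaw":135},{"rot":[0.084,0,0],"linear":[1,-40.5,-24.6],"jaw":135},{"rot":[0.084,0,0],"linear":[1,-42.4,-21.1],"jaw":135},{"rot":[0.084,0,0],"linear":[1,-44,-17.5],"jaw":135},{"rot":[0.084,0,0],"linear":[1,-45.3,-13.7],"jaw":135},{"rot":[0.084,0,0],"linear":[1,-46.3,-9.9],"jaw":135},{"rot":[0.084,0,0],"linear":[1,-47,-5.9],"jaw":135},{"rot":[0.084,0,0],"linear":[1,-47.3,-2],"jaw":135},{"rot":[0.084,0,0],"linear":[1,-47.3,2],"jaw":135},{"rot":[0.084,0,0],"linear":[1,-47,6],"jaw":135},{"rot":[0.084,0,0],"linear":[1,-46.3,9.9],"jaw":135},{"rot":[0.084,0,0],"linear":[1,-45.3,13.8],"jaw":135},{"rot":[0.084,0,0],"linear":[1,-44,17.5],"jaw":135},{"rot":[0.084,0,0],"linear":[1,-42.4,21.2],"jaw":135},{"rot":[0,0,0],"linear":[0,0,0],"jaw":135}]' 20
python3 - <<'E'
from h import *
import pickle
s,R=st()
c=eyes.camera("wrist");cv2.imwrite("pics/w1.png",c["image"]);pickle.dump((c,s),open("w1.pkl","wb"))
print(np.array(c["mount"]).round(3).tolist())
P,d,n=handle(.02)
print("pred handle px",proj(c,P,s),proj(c,P+.05*d,s),proj(c,P-.05*d,s))
P[2]-=.013;plan(P,frame(-ez,-n),3)
E
```

```text
clock: 1.98
tcp_pos: [0.5529, -0.0892, 0.1873]
eef_rot: [0.707, 0.017, 0.707, -0.02]
force: [-0.6, 0.3, 0.6]
opening: 0.475
t 1.975 p [552.9 -89.2 187.3] x [-0.001 -0.004 -1.   ] z [ 0.999 -0.053 -0.001] q [-0.32  0.38  0.61  1.53 -0.22  1.31  0.26] F [-0.6  0.3  0.6] op 0.475
[[-0.001, -0.308, 0.952, -0.172], [-0.001, -0.952, -0.308, 0.079], [1.0, -0.001, 0.001, -0.0], [0.0, 0.0, 0.0, 1.0]]
pred handle px [325.52247343 233.83329036] [326.0704697  296.62979729] [324.91294742 163.14553167]
rot [-0.001, -0.001, 0.0] lin [29.4, 0.4, -0.1]
rot [-0.001, -0.001, 0.0] lin [29.4, 0.3, -0.1]
rot [-0.001, -0.001, 0.0] lin [29.4, 0.3, -0.1]
```

View pics/w1.png

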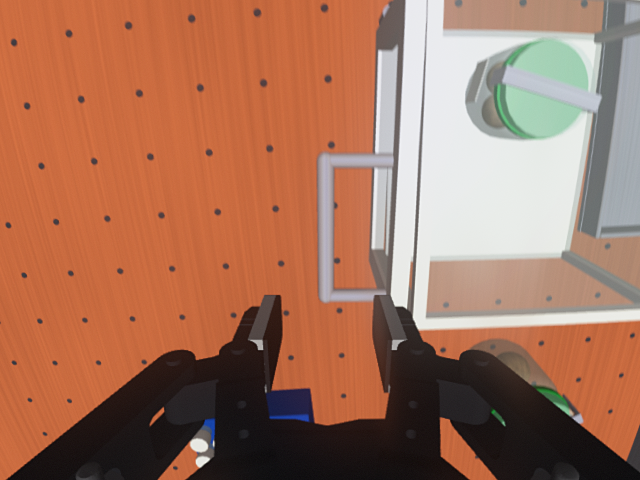

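The bar is centred at about (325, 228), against a predicted (325, 234). I'll descend and cage it.

```bash
python3 -m creep '[{"rot":[0,0,0],"linear":[32,0.3,-0.3],"jaw":135},{"rot":[0,0,0],"linear":[32,0.3,-0.3],"jaw":135},{"rot":[0,0,0],"linear":[33,0.3,-0.3],"jaw":135},{"rot":[0,0,0],"linear":[0,0,0],"jaw":190},{"rot":[0,0,0],"linear":[0,0,0],"jaw":190}]' 20
python3 - <<'E'
from h import *
s,R=st()
R0=R;P0=s["tcp_pos"];z=P0[2]
for a,b,n in((.02,.8,8),(.8,1.62,9)):
  for i in range(n):
    th=a+(b-a)*(i+1)/n
    P,d,nn=handle(th);P[2]=z
    R1=frame(-ez,-nn);plan(P,R1,1,P0,R0);P0,R0=P,R1
E
```

```text
clock: 2.65
tcp_pos: [0.5529, -0.0819, 0.0922]
eef_rot: [0.708, 0.015, 0.706, -0.015]
force: [0.1, 0.3, 0.3]
opening: 0.255
t 2.65 p [552.9 -81.9  92.2] x [ 0.002  0.    -1.   ] z [ 0.999 -0.043  0.002] q [-0.31  0.45  0.58  1.67 -0.27  1.1   0.31] F [0.1 0.3 0.3] op 0.255
rot [0.101, 0.002, -0.001] lin [-0.0, 3.3, -15.4]
rot [0.097, 0.0, 0.0] lin [0.0, 6.3, -14.8]
rot [0.098, 0.0, 0.0] lin [0.0, 6.3, -14.8]
rot [0.098, 0.0, 0.0] lin [0.0, 6.3, -14.8]
rot [0.097, 0.0, 0.0] lin [0.0, 6.3, -14.8]
rot [0.098, 0.0, 0.0] lin [0.0, 6.3, -14.8]
rot [0.097, 0.0, 0.0] lin [0.0, 6.3, -14.8]
rot [0.098, 0.0, 0.0] lin [0.0, 6.3, -14.8]
rot [0.091, 0.0, 0.0] lin [0.0, 5.8, -13.9]
rot [0.091, 0.0, 0.0] lin [0.0, 5.8, -13.9]
rot [0.091, 0.0, 0.0] lin [0.0, 5.8, -13.9]
rot [0.091, 0.0, 0.0] lin [0.0, 5.8, -13.9]
rot [0.091, 0.0, 0.0] lin [0.0, 5.8, -13.9]
rot [0.091, 0.0, 0.0] lin [0.0, 5.8, -13.9]
rot [0.091, 0.0, 0.0] lin [0.0, 5.8, -13.9]
rot [0.091, 0.0, 0.0] lin [0.0, 5.8, -13.9]
rot [0.091, 0.0, 0.0] lin [0.0, 5.8, -13.9]
```

```bash
python3 -m creep '[{"rot":[0.1,0,0],"linear":[0,3.3,-15.4],"jaw":190},{"rot":[0.098,0,0],"linear":[0,6.3,-14.8],"jaw":190},{"rot":[0.098,0,0],"linear":[0,6.3,-14.8],"jaw":190},{"rot":[0.098,0,0],"linear":[0,6.3,-14.8],"jaw":190}]' 20
python3 -m creep '[{"rot":[0.098,0,0],"linear":[0,6.3,-14.8],"jaw":190},{"rot":[0.098,0,0],"linear":[0,6.3,-14.8],"jaw":190},{"rot":[0.098,0,0],"linear":[0,6.3,-14.8],"jaw":190},{"rot":[0.098,0,0],"linear":[0,6.3,-14.8],"jaw":190}]' 20
python3 - <<'E'
from h import *
s,R=st()
R0=R;P0=s["tcp_pos"];z=P0[2]
print("commanded", handle(.8)[0], "door th by yaw", np.arctan2(R[1,2],R[0,2]))
a,b,n=.8,1.65,9
for i in range(n):
    th=a+(b-a)*(i+1)/n
    P,d,nn=handle(th);P[2]=z
    R1=frame(-ez,-nn);plan(P,R1,1,P0,R0);P0,R0=P,R1
E
```

```text
clock: 3.15
tcp_pos: [0.4996, -0.0496, 0.0931]
eef_rot: [0.691, 0.156, 0.689, -0.154]
force: [-0.1, -0.6, 0.7]
opening: 0.254
clock: 3.65
tcp_pos: [0.4646, 0.0043, 0.093]
eef_rot: [0.648, 0.287, 0.645, -0.285]
force: [0.0, 0.9, 0.4]
opening: 0.258
t 3.65 p [464.6   4.3  93. ] x [ 0.004  0.001 -1.   ] z [ 0.672 -0.741  0.002] q [-0.68  0.28  0.77  1.92 -0.23  1.02 -0.65] F [0.  0.9 0.4] op 0.258
commanded [0.46364712 0.00425767 0.112     ] door th by yaw -0.8339649135620899
rot [0.087, 0.001, -0.004] lin [-0.0, 5.3, -15.0]
rot [0.094, 0.0, 0.0] lin [0.0, 6.1, -14.4]
rot [0.094, 0.0, 0.0] lin [0.0, 6.1, -14.4]
rot [0.094, 0.0, 0.0] lin [0.0, 6.1, -14.4]
rot [0.094, 0.0, 0.0] lin [0.0, 6.1, -14.4]
rot [0.094, 0.0, 0.0] lin [0.0, 6.1, -14.4]
rot [0.094, 0.0, 0.0] lin [0.0, 6.1, -14.4]
rot [0.094, 0.0, 0.0] lin [0.0, 6.1, -14.4]
rot [0.094, 0.0, 0.0] lin [0.0, 6.1, -14.4]
```

```bash
python3 -m creep '[{"rot":[0.087,0,0],"linear":[0,5.3,-15],"jaw":190},{"rot":[0.094,0,0],"linear":[0,6.1,-14.4],"jaw":190},{"rot":[0.094,0,0],"linear":[0,6.1,-14.4],"jaw":190},{"rot":[0.094,0,0],"linear":[0,6.1,-14.4],"jaw":190},{"rot":[0.094,0,0],"linear":[0,6.1,-14.4],"jaw":190},{"rot":[0.094,0,0],"linear":[0,6.1,-14.4],"jaw":190},{"rot":[0.094,0,0],"linear":[0,6.1,-14.4],"jaw":190},{"rot":[0.094,0,0],"linear":[0,6.1,-14.4],"jaw":190},{"rot":[0.094,0,0],"linear":[0,6.1,-14.4],"jaw":190},{"rot":[0,0,0],"linear":[0,0,0],"jaw":190}]' 20
python3 -m creep '[{"rot":[0,0,0],"linear":[0,0,0],"jaw":150},{"rot":[0,0,0],"linear":[-30,0,0],"jaw":150},{"rot":[0,0,0],"linear":[-45,0,0],"jaw":150},{"rot":[0,0,0],"linear":[-45,0,0],"jaw":150},{"rot":[0,0,0],"linear":[-30,0,0],"jaw":100}]' 20
python3 - <<'E'
from h import *
import pickle
st()
c=eyes.camera("top");cv2.imwrite("pics/top1.png",c["image"]);pickle.dump(c,open("top1.pkl","wb"))
E
```

```text
clock: 4.9
tcp_pos: [0.4679, 0.142, 0.0925]
eef_rot: [0.476, 0.524, 0.475, -0.522]
force: [0.3, 0.0, 0.2]
opening: 0.252
clock: 5.52
tcp_pos: [0.4671, 0.1388, 0.2436]
eef_rot: [0.474, 0.526, 0.474, -0.523]
force: [0.3, 0.4, 0.7]
opening: 0.6
t 5.525 p [467.1 138.8 243.6] x [ 0.003  0.002 -1.   ] z [-0.1   -0.995 -0.002] q [-1.11  0.21  0.95  1.63 -0.18  1.39 -1.81] F [0.3 0.4 0.7] op 0.6
```

View pics/top1.png

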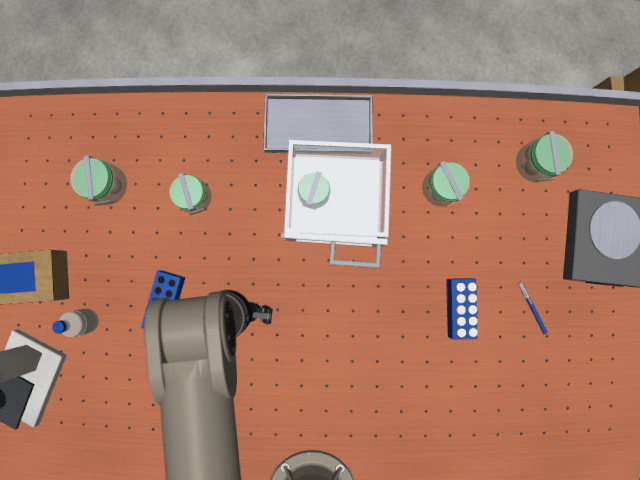

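The door has not moved: the handle is still at (330–380, 266). I need to find out why before trying again.

```bash
python3 - <<'E'
from h import *
import pickle
a=pickle.load(open("top0.pkl","rb"))["image"];c=pickle.load(open("top1.pkl","rb"))
b=c["image"]
print("diff cab region",cv2.absdiff(a,b)[130:275,275:410].max(), "rack", cv2.absdiff(a,b)[260:350,430:500].max())
cs=eyes.camera("scene");im=cs["image"];a=pickle.load(open("scene0.pkl","rb"))["image"]
d=cv2.absdiff(a,im);print(d[200:380,220:395].max())
w,s=pickle.load(open("w1.pkl","rb"))
# triangulate handle ends across top & wrist
def tri(o1,d1,o2,d2):
    A=np.stack([d1,-d2],1);t=np.linalg.lstsq(A,o2-o1,rcond=None)[0];return (o1+d1*t[0]+o2+d2*t[1])/2,np.linalg.norm(o1+d1*t[0]-o2-d2*t[1])
for pt,pw in (((270+(247)/4,130+527/4),(325,160)),((270+435/4,130+541/4),(325,295))):
    print(tri(*ray(c,pt),*ray(w,pw,s)))
cv2.imwrite("pics/s1.png",im)
E
```

```text
diff cab region 11 rack 17
15
(array([ 0.55450273, -0.03621664,  0.07704388]), np.float64(0.0005106589405128461))
(array([ 0.54852125, -0.13907367,  0.10066671]), np.float64(0.00021854889361898577))
```

View pics/s1.png

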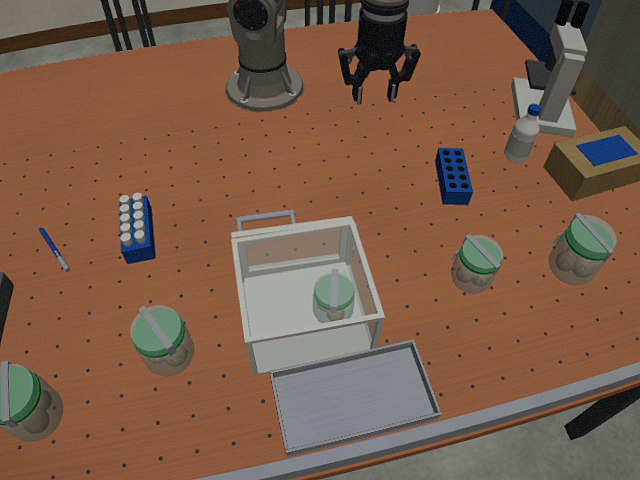

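```bash
python3 - <<'E'
from h import *
import pickle
t=pickle.load(open("top0.pkl","rb"));sc=pickle.load(open("scene0.pkl","rb"));w,s=pickle.load(open("w1.pkl","rb"))
s1,R=st()
print("TCP now: scene",proj(sc,s1["tcp_pos"]),"top",proj(t,s1["tcp_pos"]))
for o in(.025,-.025):print(proj(sc,s1["tcp_pos"]+o*R[:,2]))
for th in(.02,):
  P,d,n=handle(th)
  for q in(.05,-.05):print("handle",proj(sc,P+q*d),proj(t,P+q*d),proj(w,P+q*d,s))
print("wrist cabinet corners FL,FR,BR",[proj(w,C+a*ex+b*ey+.135*ez,s).round() for a,b in((-.1,.11),(-.1,-.11),(.1,-.11))])
im=sc["image"][195:255,222:312];cv2.imwrite("pics/hs.png",cv2.resize(im,None,fx=7,fy=7,interpolation=cv2.INTER_CUBIC))
E
```

```text
t 5.625 p [468.9 139.2 244.8] x [ 0.007  0.004 -1.   ] z [-0.1   -0.995 -0.004] q [-1.1   0.21  0.95  1.62 -0.18  1.39 -1.81] F [-0.7 -0.5 -0.5] op 0.607
TCP now: scene [371.43637395 116.69625696] top [241.77677029 304.05319389]
[358.16967278 117.70765439]
[384.60665799 115.71379879]
handle [237.64601226 220.75909047] [377.47656031 264.58745327] [326.0704697  296.62979729]
handle [290.37299934 213.43715941] [331.6378327  261.69643347] [324.91294742 163.14553167]
wrist cabinet corners FL,FR,BR [array([427., -24.]), array([412., 329.]), array([666., 317.])]
```

View pics/hs.png

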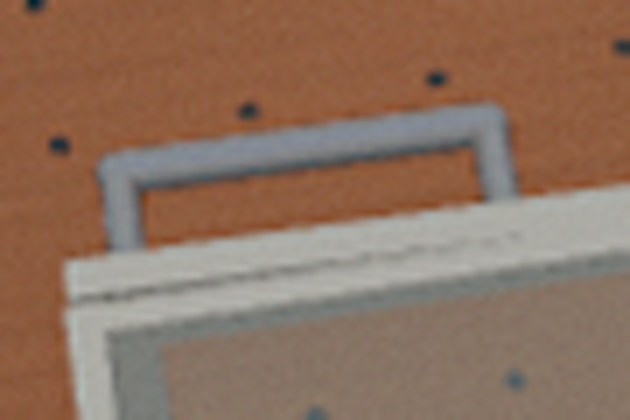

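```bash
python3 - <<'E'
from h import *
import pickle
sc=pickle.load(open("scene0.pkl","rb"))
for p in((361,101),(392,100)):
    o,d=ray(sc,p);t=(.469-o[0])/d[0];print((o+d*t).round(3))
P,d,n=handle(.02);P[2]=.19
plan(P,frame(-ez,-n),10)
E
```

```text
[0.469 0.116 0.284]
[0.469 0.175 0.277]
rot [-0.162, 0.0, -0.001] lin [5.5, 10.5, 21.5]
rot [-0.162, 0.0, -0.001] lin [5.4, 6.9, 22.9]
rot [-0.162, 0.0, -0.001] lin [5.4, 3.1, 23.7]
rot [-0.162, 0.0, -0.001] lin [5.4, -0.8, 23.9]
rot [-0.162, 0.0, -0.001] lin [5.4, -4.6, 23.5]
rot [-0.162, 0.0, -0.001] lin [5.4, -8.4, 22.4]
rot [-0.162, 0.0, -0.001] lin [5.4, -11.9, 20.8]
rot [-0.162, 0.0, -0.001] lin [5.4, -15.1, 18.6]
rot [-0.162, 0.0, -0.001] lin [5.5, -17.9, 15.9]
rot [-0.162, 0.0, -0.001] lin [5.5, -20.2, 12.8]
```

Measured against the reported TCP, the fingertips sit about 30 mm short when partly open. They passed over the bar, so I'll repeat the move deeper.

```bash
python3 -m creep '[{"rot":[-0.162,0,0],"linear":[5.5,10.5,21.5],"jaw":135},{"rot":[-0.162,0,0],"linear":[5.4,6.9,22.9],"jaw":135},{"rot":[-0.162,0,0],"linear":[5.4,3.1,23.7],"jaw":135},{"rot":[-0.162,0,0],"linear":[5.4,-0.8,23.9],"jaw":135},{"rot":[-0.162,0,0],"linear":[5.4,-4.6,23.5],"jaw":135},{"rot":[-0.162,0,0],"linear":[5.4,-8.4,22.4],"jaw":135},{"rot":[-0.162,0,0],"linear":[5.4,-11.9,20.8],"jaw":135},{"rot":[-0.162,0,0],"linear":[5.4,-15.1,18.6],"jaw":135},{"rot":[-0.162,0,0],"linear":[5.5,-17.9,15.9],"jaw":135},{"rot":[-0.162,0,0],"linear":[5.5,-20.2,12.8],"jaw":135},{"rot":[0,0,0],"linear":[0,0,0],"jaw":135}]' 20
python3 - <<'E'
from h import *
s,R=st()
P,d,n=handle(.02);P[2]=.068
plan(P,frame(-ez,-n),4)
E
```

```text
clock: 7.0
tcp_pos: [0.5478, -0.0876, 0.1856]
eef_rot: [0.706, 0.02, 0.708, -0.02]
force: [0.3, -0.1, -0.4]
opening: 0.467
t 7.0 p [547.8 -87.6 185.6] x [-0.002 -0.001 -1.   ] z [ 0.998 -0.057 -0.002] q [-0.38  0.38  0.7   1.54 -0.25  1.31  0.29] F [ 0.3 -0.1 -0.4] op 0.467
rot [-0.002, -0.001, 0.0] lin [29.4, 0.8, 1.1]
rot [-0.002, -0.001, 0.0] lin [29.4, 0.8, 1.1]
rot [-0.002, -0.001, 0.0] lin [29.4, 0.7, 1.1]
rot [-0.002, -0.001, 0.0] lin [29.4, 0.7, 1.1]
```

```bash
python3 -m creep '[{"rot":[0,0,0],"linear":[29.4,0.8,1.1],"jaw":135},{"rot":[0,0,0],"linear":[29.4,0.8,1.1],"jaw":135},{"rot":[0,0,0],"linear":[29.4,0.8,1.1],"jaw":135},{"rot":[0,0,0],"linear":[29.4,0.8,1.1],"jaw":135},{"rot":[0,0,0],"linear":[0,0,0],"jaw":195},{"rot":[0,0,0],"linear":[0,0,0],"jaw":195}]' 20
python3 - <<'E'
from h import *
import pickle
s,R=st();c=eyes.camera("wrist");pickle.dump((c,s),open("w2.pkl","wb"));cv2.imwrite("pics/w2.png",c["image"]);st()
E
```

```text
clock: 7.75
tcp_pos: [0.5544, -0.0811, 0.0701]
eef_rot: [0.707, 0.018, 0.706, -0.018]
force: [-0.2, -0.6, 0.7]
opening: 0.242
t 7.75 p [554.4 -81.1  70.1] x [ 0.001  0.    -1.   ] z [ 0.999 -0.05   0.001] q [-0.35  0.5   0.65  1.69 -0.34  1.07  0.35] F [-0.2 -0.6  0.7] op 0.242
t 7.8 p [554.9 -81.4  70.6] x [ 0.003 -0.    -1.   ] z [ 0.999 -0.05   0.003] q [-0.35  0.5   0.65  1.69 -0.34  1.07  0.35] F [-0.1  0.5 -0.2] op 0.237
```

View pics/w2.png

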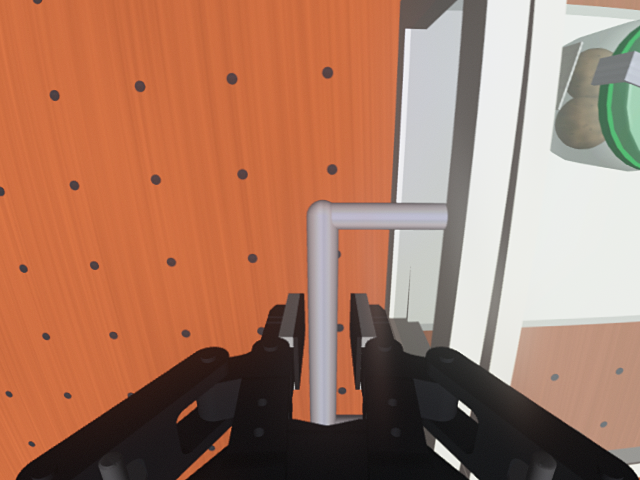

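```bash
python3 - <<'E'
from h import *
import pickle
for f in("w1","w2"):
    w,s=pickle.load(open(f+".pkl","rb"));print(np.array(w["intrinsics"])[0],w["k1"])
    P,d,n=handle(.02)
    print([proj(w,P+q*d,s).round() for q in(-.05,0,.05)],"width",proj(w,P+.006*n,s)-proj(w,P-.006*n,s))
    R=rot(s["eef_rot"])
    for x in(0,-.01,-.02,-.03): print(x,[proj(w,s["tcp_pos"]+R@np.array([x,.011,z*s["opening"]*.0425]),s).round() for z in(-1,1)])
E
```

```text
[360.35603092   0.         326.96126316] -0.07308855775464963
[array([325., 163.]), array([326., 234.]), array([326., 297.])] width [-16.7258146    0.11550625]
0 [array([288., 264.]), array([366., 264.])]
-0.01 [array([286., 272.]), array([368., 272.])]
-0.02 [array([283., 280.]), array([371., 280.])]
-0.03 [array([281., 289.]), array([373., 289.])]
[360.35603092   0.         326.96126316] -0.07308855775464963
[array([321., 218.]), array([322., 334.]), array([323., 426.])] width [-28.74387539   0.1330372 ]
0 [array([307., 264.]), array([347., 264.])]
-0.01 [array([306., 272.]), array([348., 272.])]
-0.02 [array([305., 280.]), array([349., 280.])]
-0.03 [array([303., 289.]), array([351., 289.])]
```

The view puts the bar between the pads with the tips about 33 mm behind the TCP, so only a few mm past the bar. I'll go 14 mm deeper and pull.

```bash
python3 -m creep '[{"rot":[0,0,0],"linear":[14,0,0],"jaw":195},{"rot":[0.1,0,0],"linear":[0,3.3,-15.4],"jaw":195},{"rot":[0.098,0,0],"linear":[0,6.3,-14.8],"jaw":195},{"rot":[0.098,0,0],"linear":[0,6.3,-14.8],"jaw":195},{"rot":[0.098,0,0],"linear":[0,6.3,-14.8],"jaw":195}]' 20
python3 -m creep '[{"rot":[0.098,0,0],"linear":[0,6.3,-14.8],"jaw":195},{"rot":[0.098,0,0],"linear":[0,6.3,-14.8],"jaw":195},{"rot":[0.098,0,0],"linear":[0,6.3,-14.8],"jaw":195},{"rot":[0.098,0,0],"linear":[0,6.3,-14.8],"jaw":195}]' 20
python3 - <<'E'
from h import *
s,R=st()
c=eyes.camera("top");a=cv2.imread("pics/top0.png");d=cv2.absdiff(a,c["image"]);print(d[130:235,285:395].max(),d[235:275,340:385].mean());cv2.imwrite("pics/top2.png",c["image"])
R0=R;P0=s["tcp_pos"];z=P0[2];print(handle(.8)[0])
a,b,n=.8,1.65,9
for i in range(n):
    th=a+(b-a)*(i+1)/n
    P,d,nn=handle(th);P[2]=z
    R1=frame(-ez,-nn);plan(P,R1,1,P0,R0);P0,R0=P,R1
E
```

```text
clock: 8.43
tcp_pos: [0.5005, -0.0485, 0.0552]
eef_rot: [0.69, 0.157, 0.689, -0.157]
force: [1.2, 0.1, 0.2]
opening: 0.238
clock: 8.93
tcp_pos: [0.4655, 0.0052, 0.0552]
eef_rot: [0.646, 0.288, 0.645, -0.288]
force: [0.9, -0.1, 0.4]
opening: 0.238
t 8.925 p [465.5   5.2  55.2] x [ 0.001 -0.    -1.   ] z [ 0.667 -0.745  0.001] q [-0.75  0.38  0.88  1.96 -0.36  0.96 -0.54] F [ 0.9 -0.1  0.4] op 0.238
150 24.174444444444443
[0.46364712 0.00425767 0.112     ]
rot [0.081, 0.001, -0.001] lin [-0.0, 3.8, -15.0]
rot [0.094, 0.0, 0.0] lin [0.0, 6.1, -14.4]
rot [0.094, 0.0, 0.0] lin [0.0, 6.1, -14.4]
rot [0.094, 0.0, 0.0] lin [0.0, 6.1, -14.4]
rot [0.094, 0.0, 0.0] lin [0.0, 6.1, -14.4]
rot [0.094, 0.0, 0.0] lin [0.0, 6.1, -14.4]
rot [0.094, 0.0, 0.0] lin [0.0, 6.1, -14.4]
rot [0.094, 0.0, 0.0] lin [0.0, 6.1, -14.4]
rot [0.094, 0.0, 0.0] lin [0.0, 6.1, -14.4]
```

Now there is a force of about 1 N, and the door region in the image has changed. I'll continue to 1.65 rad.

```bash
python3 -m creep '[{"rot":[0.081,0,0],"linear":[0,3.8,-15],"jaw":195},{"rot":[0.094,0,0],"linear":[0,6.1,-14.4],"jaw":195},{"rot":[0.094,0,0],"linear":[0,6.1,-14.4],"jaw":195},{"rot":[0.094,0,0],"linear":[0,6.1,-14.4],"jaw":195},{"rot":[0.094,0,0],"linear":[0,6.1,-14.4],"jaw":195},{"rot":[0.094,0,0],"linear":[0,6.1,-14.4],"jaw":195},{"rot":[0.094,0,0],"linear":[0,6.1,-14.4],"jaw":195},{"rot":[0.094,0,0],"linear":[0,6.1,-14.4],"jaw":195},{"rot":[0.094,0,0],"linear":[0,6.1,-14.4],"jaw":195},{"rot":[0,0,0],"linear":[0,0,0],"jaw":170}]' 20
python3 -m creep '[{"rot":[0,0,0],"linear":[-30,0,0],"jaw":170},{"rot":[0,0,0],"linear":[-45,0,0],"jaw":150},{"rot":[0,0,0],"linear":[-45,0,0],"jaw":150},{"rot":[0,0,0],"linear":[-45,0,0],"jaw":50},{"rot":[0,0,0],"linear":[-30,0,0],"jaw":0}]' 20
python3 - <<'E'
from h import *
import pickle
s,R=st()
for n in("top","scene"):
    c=eyes.camera(n);pickle.dump(c,open(n+"3.pkl","wb"));cv2.imwrite(f"pics/{n}3.png",c["image"])
a=cv2.imread("pics/top3.png")[120:400,200:500];b=cv2.imread("pics/scene3.png")[100:380,100:400]
cv2.imwrite("pics/both3.png",np.hstack([a,b]))
E
```

```text
clock: 10.22
tcp_pos: [0.4681, 0.1417, 0.0549]
eef_rot: [0.476, 0.523, 0.476, -0.523]
force: [-0.7, 0.3, 0.1]
opening: 0.334
clock: 10.85
tcp_pos: [0.468, 0.1396, 0.2521]
eef_rot: [0.475, 0.525, 0.475, -0.523]
force: [1.0, 0.2, -1.2]
opening: 0.822
t 10.85 p [468.  139.6 252.1] x [ 0.002  0.001 -1.   ] z [-0.097 -0.995 -0.002] q [-1.27  0.29  1.21  1.61 -0.27  1.43 -1.71] F [ 1.   0.2 -1.2] op 0.822
```

View pics/both3.png

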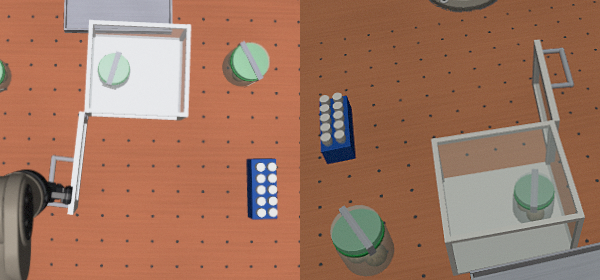

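The door now stands at about 1.65 rad, past square to the front. The full rack and the other objects look undisturbed. Next is a hover pose with the tool tilted 30° below horizontal along the rack's long axis.

```bash
cat >> h.py <<'E'
RC=np.array([.4507,-.3464,0]); ry=.034
def tool(phi,y):
    f=np.array([np.cos(y),np.sin(y),0]); l=np.array([-np.sin(y),np.cos(y),0])
    return frame(np.cos(phi)*f-np.sin(phi)*ez,-l), f
def tcp_for(rc,y,phi=np.radians(30),back=.05,zg=.033,off=.056):
    R,f=tool(phi,y); return rc+f*(-back)+ez*zg+R[:,0]*off, R
E
python3 - <<'E'
from h import *
P,R=tcp_for(RC,ry);print(P)
P[2]=.16;plan(P,R,14)
E
```

```text
[ 0.44919829 -0.34645108  0.005     ]
rot [-0.009, 0.005, 0.074] lin [6.6, 1.9, 34.7]
rot [-0.009, 0.005, 0.074] lin [6.5, 1.1, 34.8]
rot [-0.009, 0.005, 0.074] lin [6.4, 0.3, 34.8]
rot [-0.009, 0.005, 0.074] lin [6.2, -0.5, 34.8]
rot [-0.009, 0.005, 0.074] lin [6.0, -1.2, 34.9]
rot [-0.009, 0.005, 0.074] lin [5.7, -1.9, 34.9]
rot [-0.009, 0.005, 0.074] lin [5.4, -2.7, 34.9]
rot [-0.009, 0.005, 0.074] lin [5.0, -3.3, 34.9]
rot [-0.009, 0.005, 0.074] lin [4.5, -4.0, 34.9]
rot [-0.009, 0.005, 0.074] lin [4.1, -4.6, 34.9]
rot [-0.009, 0.005, 0.074] lin [3.5, -5.2, 34.8]
rot [-0.009, 0.005, 0.074] lin [3.0, -5.7, 34.8]
rot [-0.009, 0.005, 0.074] lin [2.4, -6.2, 34.8]
rot [-0.009, 0.005, 0.074] lin [1.7, -6.7, 34.7]
```

```bash
python3 -m creep '[{"rot":[0,0,0],"linear":[0,1,35],"jaw":0},{"rot":[0,0,0],"linear":[0,1,35],"jaw":0},{"rot":[0,0,0],"linear":[0,1,35],"jaw":0},{"rot":[0,0,0],"linear":[0,1,35],"jaw":0},{"rot":[0,0,0],"linear":[0,1,35],"jaw":0},{"rot":[0,0,0],"linear":[0,1,35],"jaw":0},{"rot":[0,0,0],"linear":[0,1,35],"jaw":0},{"rot":[-0.018,0.01,0.148],"linear":[0,0,35],"jaw":0},{"rot":[-0.018,0.01,0.148],"linear":[0,0,35],"jaw":0},{"rot":[-0.018,0.01,0.148],"linear":[0,0,35],"jaw":0},{"rot":[-0.018,0.01,0.148],"linear":[0,0,35],"jaw":0},{"rot":[-0.018,0.01,0.148],"linear":[0,0,35],"jaw":0},{"rot":[-0.018,0.01,0.148],"linear":[0,0,35],"jaw":0},{"rot":[-0.018,0.01,0.148],"linear":[0,0,35],"jaw":0},{"rot":[0,0,0],"linear":[0,0,0],"jaw":0}]' 80
python3 - <<'E'
from h import *
s,R0=st()
P,R=tcp_for(RC,ry)
P[2]=.12;plan(P,R,5)
E
```

```text
clock: 12.82
tcp_pos: [0.4395, -0.2785, 0.24]
eef_rot: [0.638, 0.665, 0.292, -0.255]
force: [-0.2, 0.1, 0.6]
opening: 1.001
t 12.825 p [ 439.5 -278.5  240. ] x [ 0.699  0.063 -0.712] z [ 0.033 -0.998 -0.055] q [-0.32 -0.28  1.18  2.15 -0.59  0.72 -0.28] F [-0.2  0.1  0.6] op 1.001
rot [-0.009, -0.007, 0.054] lin [17.6, -15.2, 15.0]
rot [-0.009, -0.007, 0.054] lin [16.8, -16.3, 14.7]
rot [-0.009, -0.007, 0.054] lin [16.0, -17.3, 14.4]
rot [-0.009, -0.007, 0.054] lin [15.2, -18.3, 14.2]
rot [-0.009, -0.007, 0.054] lin [14.2, -19.2, 13.9]
```

```bash
python3 -m creep '[{"rot":[-0.009,-0.007,0.054],"linear":[17.6,-15.2,15],"jaw":0},{"rot":[-0.009,-0.007,0.054],"linear":[16.8,-16.3,14.7],"jaw":0},{"rot":[-0.009,-0.007,0.054],"linear":[16,-17.3,14.4],"jaw":0},{"rot":[-0.009,-0.007,0.054],"linear":[15.2,-18.3,14.2],"jaw":0},{"rot":[-0.009,-0.007,0.054],"linear":[14.2,-19.2,13.9],"jaw":0},{"rot":[0,0,0],"linear":[0,0,0],"jaw":0}]' 80
python3 - <<'E'
from h import *
s,R0=st()
P,R=tcp_for(RC,ry)
P[2]=.12;plan(P,R,1);P[2]=.005;plan(P,R,4)
E
```

```text
clock: 13.58
tcp_pos: [0.4406, -0.3065, 0.1428]
eef_rot: [0.656, 0.682, 0.254, -0.2]
force: [0.1, 0.4, 0.1]
opening: 0.999
t 13.575 p [ 440.6 -306.5  142.8] x [ 0.791  0.085 -0.606] z [ 0.061 -0.996 -0.059] q [ 0.5   0.28  0.77  2.27 -1.42  1.1   0.7 ] F [0.1 0.4 0.1] op 0.999
rot [-0.034, -0.056, 0.129] lin [17.2, -12.5, 41.7]
rot [-0.008, -0.014, 0.032] lin [21.7, -25.9, 12.1]
rot [-0.008, -0.014, 0.032] lin [21.0, -26.7, 11.6]
rot [-0.008, -0.014, 0.032] lin [20.3, -27.5, 11.1]
rot [-0.008, -0.014, 0.032] lin [19.6, -28.2, 10.6]
```

The low tilt runs into joint limits (j5 is at −1.42). A steeper grasp at 55° is easier to reach, and I can finish with a fingertip push inside the cabinet.

```bash
python3 - <<'E'
from h import *
P,R=tcp_for(RC,ry,np.radians(55),.058,.030);print(P)
P[2]=.10;plan(P,R,4)
E
```

```text
[ 0.42483524 -0.34727974 -0.01587251]
rot [-0.005, -0.015, -0.077] lin [2.5, -10.8, 10.5]
rot [-0.005, -0.015, -0.077] lin [3.5, -10.6, 10.4]
rot [-0.005, -0.015, -0.077] lin [4.5, -10.4, 10.3]
rot [-0.005, -0.015, -0.077] lin [5.4, -10.0, 10.2]
```

```bash
python3 -m creep '[{"rot":[-0.005,-0.015,-0.077],"linear":[2.5,-10.8,10.5],"jaw":0},{"rot":[-0.005,-0.015,-0.077],"linear":[3.5,-10.6,10.4],"jaw":0},{"rot":[-0.005,-0.015,-0.077],"linear":[4.5,-10.4,10.3],"jaw":0},{"rot":[-0.005,-0.015,-0.077],"linear":[5.4,-10,10.2],"jaw":0},{"rot":[0,0,0],"linear":[0,0,0],"jaw":0}]' 80
python3 - <<'E'
from h import *
s,R0=st()
P,R=tcp_for(RC,ry,np.radians(55),.058,.030)
P[2]=.08;plan(P,R,2)
E
```

```text
clock: 14.2
tcp_pos: [0.4284, -0.3474, 0.104]
eef_rot: [0.636, 0.619, 0.337, -0.314]
force: [-0.3, 0.5, -1.1]
opening: 1.002
t 14.2 p [ 428.4 -347.4  104. ] x [ 0.575  0.018 -0.818] z [ 0.041 -0.999  0.007] q [ 0.3   0.28  0.83  2.13 -1.1   0.87  0.33] F [-0.3  0.5 -1.1] op 1.002
rot [0.005, 0.001, -0.001] lin [8.8, -8.3, -0.2]
rot [0.005, 0.001, -0.001] lin [8.8, -8.3, -0.2]
```

```bash
python3 - <<'E'
from h import *
s,R=st();c=eyes.camera("wrist");cv2.imwrite("pics/w4.png",c["image"])
hsv=cv2.cvtColor(c["image"],cv2.COLOR_BGR2HSV)
w=cv2.inRange(hsv,(0,0,165),(180,50,255))
n,l,stt,ce=cv2.connectedComponentsWithStats(w)
for i in range(1,n):
    if stt[i,4]>150: print(ce[i].round(),stt[i,4],onz(c,ce[i],.066,s).round(3))
m=cv2.inRange(hsv,(105,120,30),(130,255,255));ys,xs=np.nonzero(m);print(xs.min(),xs.max(),ys.min(),ys.max())
f=np.array([np.cos(ry),np.sin(ry),0]);l2=np.array([-f[1],f[0],0])
print("near end corners pred",[proj(c,RC-.07*f+q*l2+.045*ez,s).round() for q in(-.03,.03)],"caps",[proj(c,RC+(a-.052)*f+q*l2+.066*ez,s).round() for a in (0,.104) for q in(-.0135,.0135)])
P,R1=tcp_for(RC,ry,np.radians(55),.058,.030);P[2]=.03
plan(P,R1,4)
E
```

```text
t 14.2 p [ 428.4 -347.4  104. ] x [ 0.575  0.018 -0.818] z [ 0.041 -0.999  0.007] q [ 0.3   0.28  0.83  2.13 -1.1   0.87  0.33] F [-0.3  0.5 -1.1] op 1.002
[121.  32.] 5047 [ 0.642 -0.165  0.066]
[52. 74.] 6588 [ 0.599 -0.115  0.066]
[308. 187.] 625 [ 0.502 -0.331  0.066]
[347. 188.] 631 [ 0.503 -0.358  0.066]
[307. 223.] 696 [ 0.476 -0.332  0.066]
[347. 223.] 694 [ 0.477 -0.359  0.066]
[520. 239.] 439 [ 0.471 -0.476  0.066]
[305. 261.] 769 [ 0.45  -0.333  0.066]
[347. 262.] 765 [ 0.451 -0.36   0.066]
[304. 302.] 849 [ 0.424 -0.334  0.066]
[348. 302.] 846 [ 0.425 -0.361  0.066]
[303. 344.] 928 [ 0.398 -0.334  0.066]
[348. 345.] 926 [ 0.399 -0.361  0.066]
280 603 179 373
near end corners pred [array([372., 374.]), array([279., 373.])] caps [array([348., 344.]), array([304., 344.]), array([347., 187.]), array([307., 187.])]
rot [0.002, 0.0, -0.001] lin [14.6, -11.1, -0.1]
rot [0.002, 0.0, -0.001] lin [14.6, -11.1, -0.1]
rot [0.002, 0.0, -0.001] lin [14.6, -11.1, -0.1]
rot [0.002, 0.0, -0.001] lin [14.7, -11.1, -0.0]
```

View pics/w4.png

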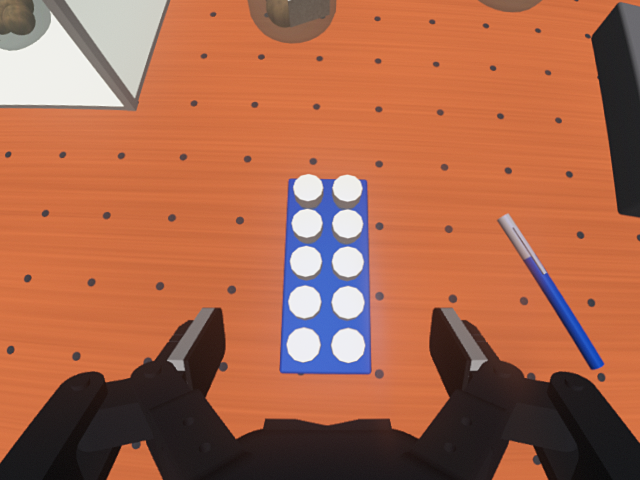

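The wrist view agrees with the overhead one to 1 mm: caps are at columns 303–348 and the near edge is at row 373, between the open fingers. I'm descending to grasp.

```bash
python3 -m creep '[{"rot":[0.002,0,0],"linear":[14.6,-11.1,0],"jaw":0},{"rot":[0.002,0,0],"linear":[14.6,-11.1,0],"jaw":0},{"rot":[0.002,0,0],"linear":[14.6,-11.1,0],"jaw":0},{"rot":[0.002,0,0],"linear":[14.6,-11.1,0],"jaw":0},{"rot":[0,0,0],"linear":[0,0,0],"jaw":0}]' 80
python3 - <<'E'
from h import *
s,R0=st()
P,R1=tcp_for(RC,ry,np.radians(55),.058,.030,.058);print(P);plan(P,R1,3)
E
```

```text
clock: 14.88
tcp_pos: [0.422, -0.3478, 0.0279]
eef_rot: [0.631, 0.623, 0.336, -0.318]
force: [0.0, 0.3, 0.2]
opening: 0.997
t 14.875 p [ 422.  -347.8   27.9] x [ 0.573  0.018 -0.82 ] z [ 0.027 -1.    -0.003] q [ 0.41  0.44  0.74  2.19 -1.34  0.85  0.6 ] F [0.  0.3 0.2] op 0.997
[ 0.42598173 -0.34724075 -0.01751082]
rot [-0.002, 0.0, 0.0] lin [13.2, -7.6, -0.1]
rot [-0.002, 0.0, 0.0] lin [13.2, -7.6, -0.1]
rot [-0.002, 0.0, 0.0] lin [13.2, -7.6, -0.1]
```

```bash
python3 -m creep '[{"rot":[0,0,0],"linear":[13.2,-7.6,0],"jaw":0},{"rot":[0,0,0],"linear":[13.2,-7.6,0],"jaw":0},{"rot":[0,0,0],"linear":[13.2,-7.6,0],"jaw":0},{"rot":[0,0,0],"linear":[0,0,0],"jaw":0}]' 80
python3 - <<'E'
from h import *
s,R0=st()
P,R1=tcp_for(RC,ry,np.radians(55),.058,.030,.058);plan(P,R1,1)
c=eyes.camera("wrist");cv2.imwrite("pics/w5.png",c["image"])
E
```

```text
clock: 15.38
tcp_pos: [0.4274, -0.3486, -0.0158]
eef_rot: [0.632, 0.624, 0.334, -0.316]
force: [-0.7, 0.3, -0.4]
opening: 1.004
t 15.375 p [ 427.4 -348.6  -15.8] x [ 0.576  0.017 -0.817] z [ 0.028 -1.    -0.002] q [ 0.66  0.49  0.43  2.2  -1.44  0.73  0.72] F [-0.7  0.3 -0.4] op 1.004
rot [-0.006, 0.002, -0.003] lin [0.6, -2.1, -1.4]
```

```bash
python3 -m creep '[{"rot":[0,0,0],"linear":[0,0,0],"jaw":60},{"rot":[0,0,0],"linear":[0,0,0],"jaw":120},{"rot":[0,0,0],"linear":[0,0,0],"jaw":160},{"rot":[0,0,0],"linear":[0,0,0],"jaw":160},{"rot":[0,0,0],"linear":[0,0,0],"jaw":160}]' 80
python3 -m creep '[{"rot":[0,0,0],"linear":[-8.2,5.7,0],"jaw":160},{"rot":[0,0,0],"linear":[-16.4,11.5,0],"jaw":160},{"rot":[0,0,0],"linear":[0,0,0],"jaw":160}]' 80
python3 - <<'E'
from h import *
s,R=st();c=eyes.camera("wrist");cv2.imwrite("pics/w6.png",c["image"])
hsv=cv2.cvtColor(c["image"],cv2.COLOR_BGR2HSV)
w=cv2.inRange(hsv,(0,0,165),(180,50,255))
n,l,stt,ce=cv2.connectedComponentsWithStats(w)
for i in range(1,n):
    if stt[i,4]>150: print(ce[i].round(),stt[i,4],onz(c,ce[i],.096,s).round(3))
E
```

```text
clock: 16.05
tcp_pos: [0.427, -0.35, -0.0154]
eef_rot: [0.633, 0.622, 0.334, -0.318]
force: [-4.5, 0.4, 6.0]
opening: 0.692
clock: 16.42
tcp_pos: [0.4273, -0.3502, 0.0146]
eef_rot: [0.633, 0.622, 0.334, -0.318]
force: [0.0, -0.6, -2.3]
opening: 0.698
t 16.425 p [ 427.3 -350.2   14.6] x [ 0.575  0.014 -0.818] z [ 0.028 -1.     0.003] q [ 0.63  0.42  0.47  2.19 -1.33  0.73  0.61] F [ 0.  -0.6 -2.3] op 0.698
[24. 20.] 1752 [ 0.521 -0.218  0.096]
[72.  8.] 363 [ 0.526 -0.239  0.096]
[287.  45.] 1677 [ 0.503 -0.333  0.096]
[358.  44.] 1661 [ 0.504 -0.36   0.096]
[362. 100.] 2102 [ 0.478 -0.361  0.096]
[285. 101.] 2106 [ 0.477 -0.334  0.096]
[283. 166.] 2622 [ 0.451 -0.335  0.096]
[365. 165.] 2615 [ 0.452 -0.362  0.096]
[589. 190.] 710 [ 0.446 -0.437  0.096]
[281. 242.] 3230 [ 0.425 -0.336  0.096]
[369. 241.] 3215 [ 0.426 -0.363  0.096]
[279. 329.] 3949 [ 0.399 -0.337  0.096]
[374. 328.] 3940 [ 0.4   -0.364  0.096]
```

The rack is held with the opening at 0.698, about 59 mm. The cap spacing shows it level and it weighs about 2.5 N. Now I'm carrying it to the cabinet front.

```bash
cat >> h.py <<'E'
def place(cx,cy,und,ph=np.radians(55)):
    R,f=tool(ph,yaw-.008); l=np.array([-f[1],f[0],0])
    return C+cx*ex+cy*ey-.0242*f-.0023*l+ez*(und-.0154),R
E
python3 - <<'E'
from h import *
s,R=st()
P,R1=place(-.195,-.048,.035);print(P);plan(P,R1,9)
E
```

```text
t 16.475 p [ 426.9 -349.5   13.6] x [ 0.574  0.015 -0.819] z [ 0.028 -1.     0.002] q [ 0.63  0.42  0.47  2.19 -1.33  0.73  0.61] F [ 0.   0.6 -2.2] op 0.692
[ 0.49280957 -0.08956991  0.0196    ]
rot [0.006, -0.004, -0.0] lin [4.1, 7.1, -28.7]
rot [0.006, -0.004, -0.0] lin [4.0, 6.9, -28.7]
rot [0.006, -0.004, -0.0] lin [3.9, 6.7, -28.8]
rot [0.006, -0.004, -0.0] lin [3.7, 6.6, -28.8]
rot [0.006, -0.004, -0.0] lin [3.6, 6.4, -28.9]
rot [0.006, -0.004, -0.0] lin [3.5, 6.2, -28.9]
rot [0.006, -0.004, -0.0] lin [3.4, 6.1, -29.0]
rot [0.006, -0.004, -0.0] lin [3.3, 5.9, -29.0]
rot [0.006, -0.004, -0.0] lin [3.2, 5.7, -29.1]
```

```bash
python3 -m creep '[{"rot":[0.006,-0.004,0],"linear":[4,7,-28.7],"jaw":160},{"rot":[0.006,-0.004,0],"linear":[4,7,-28.7],"jaw":160},{"rot":[0.006,-0.004,0],"linear":[4,7,-28.8],"jaw":160},{"rot":[0.006,-0.004,0],"linear":[3.7,6.6,-28.8],"jaw":160},{"rot":[0.006,-0.004,0],"linear":[3.6,6.4,-28.9],"jaw":160},{"rot":[0.006,-0.004,0],"linear":[3.5,6.2,-28.9],"jaw":160},{"rot":[0.006,-0.004,0],"linear":[3.4,6.1,-29],"jaw":160},{"rot":[0.006,-0.004,0],"linear":[3.3,5.9,-29],"jaw":160},{"rot":[0.006,-0.004,0],"linear":[3.2,5.7,-29.1],"jaw":160},{"rot":[0,0,0],"linear":[0,0,0],"jaw":160}]' 80
python3 - <<'E'
from h import *
s,R=st()
P,R1=place(-.195,-.048,.012);plan(P,R1,1)
c=eyes.camera("wrist");cv2.imwrite("pics/w7.png",c["image"])
hsv=cv2.cvtColor(c["image"],cv2.COLOR_BGR2HSV)
w=cv2.inRange(hsv,(0,0,165),(180,50,255))
n,l,stt,ce=cv2.connectedComponentsWithStats(w)
for i in range(1,n):
    if 1200<stt[i,4]<5000: print(ce[i].round(),stt[i,4],onz(c,ce[i],.101,s).round(3))
E
```

```text
clock: 17.73
tcp_pos: [0.4815, -0.1213, 0.0311]
eef_rot: [0.612, 0.63, 0.34, -0.337]
force: [0.1, -0.3, -1.9]
opening: 0.693
t 17.725 p [ 481.5 -121.3   31.1] x [ 0.542  0.015 -0.84 ] z [-0.009 -1.    -0.023] q [ 0.51  0.16 -0.13  2.42 -1.44  0.2   0.18] F [ 0.1 -0.3 -1.9] op 0.693
rot [0.009, -0.034, 0.038] lin [35.6, -9.8, -31.0]
[362. 100.] 2097 [ 0.542 -0.137  0.101]
[285. 101.] 2109 [ 0.542 -0.107  0.101]
[ 19. 182.] 2030 [ 0.512 -0.004  0.101]
[283. 166.] 2619 [ 0.514 -0.107  0.101]
[365. 165.] 2610 [ 0.514 -0.137  0.101]
[281. 242.] 3224 [ 0.486 -0.107  0.101]
[369. 241.] 3213 [ 0.486 -0.137  0.101]
[279. 329.] 3950 [ 0.457 -0.107  0.101]
[374. 328.] 3942 [ 0.457 -0.138  0.101]
```

```bash
python3 -m creep '[{"rot":[0.002,-0.008,0.01],"linear":[2,3,-8],"jaw":160},{"rot":[0.002,-0.008,0.01],"linear":[2,3,-8],"jaw":160},{"rot":[0.002,-0.008,0.01],"linear":[2,3,-8],"jaw":160},{"rot":[0.002,-0.008,0.01],"linear":[2,3,-8],"jaw":160},{"rot":[0,0,0],"linear":[0,0,0],"jaw":160}]' 80
python3 - <<'E'
from h import *
s,R=st()
P,R1=place(-.195,-.048,.012);plan(P,R1,1)
E
```

```text
clock: 18.4
tcp_pos: [0.4963, -0.098, 0.0487]
eef_rot: [0.615, 0.632, 0.322, -0.344]
force: [0.1, -0.3, -2.1]
opening: 0.692
t 18.4 p [496.3 -98.   48.7] x [ 0.555 -0.017 -0.832] z [-0.038 -0.999 -0.005] q [-0.25  0.12  0.55  2.44 -1.44  0.2   0.04] F [ 0.1 -0.3 -2.1] op 0.692
rot [-0.006, -0.003, 0.022] lin [41.3, -32.1, -8.0]
```

```bash
python3 -m creep '[{"rot":[0,0,0.006],"linear":[6,-6,-4],"jaw":160},{"rot":[0,0,0.006],"linear":[6,-6,-4],"jaw":160},{"rot":[0,0,0.005],"linear":[6,-6,0],"jaw":160},{"rot":[0,0,0.005],"linear":[6,-6,0],"jaw":160},{"rot":[0,0,0],"linear":[0,0,0],"jaw":160}]' 80
python3 - <<'E'
from h import *
s,R=st()
P,R1=place(-.17,-.048,.014);plan(P,R1,1)
E
```

```text
clock: 19.02
tcp_pos: [0.4898, -0.0953, 0.0421]
eef_rot: [0.611, 0.632, 0.327, -0.347]
force: [-0.3, -0.4, -2.4]
opening: 0.689
t 19.025 p [489.8 -95.3  42.1] x [ 0.544 -0.011 -0.839] z [-0.039 -0.999 -0.013] q [-0.2   0.12  0.5   2.44 -1.44  0.2   0.04] F [-0.3 -0.4 -2.4] op 0.689
rot [-0.011, -0.008, 0.035] lin [51.7, -0.4, -5.6]
```

```bash
python3 -m creep '[{"rot":[0,0,0.015],"linear":[12,0,-1],"jaw":160},{"rot":[0,0,0.015],"linear":[12,0,-1],"jaw":160},{"rot":[0,0,0.005],"linear":[12,0,-1],"jaw":160},{"rot":[0,0,0],"linear":[0,0,0],"jaw":160}]' 80
python3 - <<'E'
from h import *
s,R=st()
P,R1=place(-.17,-.048,.014);plan(P,R1,1)
E
```

```text
clock: 19.52
tcp_pos: [0.5116, -0.0961, 0.038]
eef_rot: [0.609, 0.633, 0.331, -0.344]
force: [-0.5, 0.1, -2.3]
opening: 0.69
t 19.525 p [511.6 -96.1  38. ] x [ 0.544 -0.001 -0.839] z [-0.032 -0.999 -0.02 ] q [-0.04  0.17  0.33  2.39 -1.44  0.2   0.04] F [-0.5  0.1 -2.3] op 0.69
rot [-0.009, -0.018, 0.037] lin [36.4, -16.4, -5.2]
```

The arm is pinned at its j5 and j6 limits in this wrist configuration. I'll fit a simple kinematic model to the logged joint/pose pairs to see which configuration suits the insertion.

```bash
cat > kin.py <<'E'
import numpy as np, itertools
from scipy.optimize import least_squares
from scipy.spatial.transform import Rotation as Rn
D=[([-1.17,.31,.01,1.51,-.0,1.32,-.03],[233.8,497,201],[-.001,-.002,-1],[.426,.905,-.002]),
([-.32,.38,.61,1.53,-.22,1.31,.26],[552.9,-89.2,187.3],[-.001,-.004,-1],[.999,-.053,-.001]),
([-.31,.45,.58,1.67,-.27,1.1,.31],[552.9,-81.9,92.2],[.002,0,-1],[.999,-.043,.002]),
([-.68,.28,.77,1.92,-.23,1.02,-.65],[464.6,4.3,93],[.004,.001,-1],[.672,-.741,.002]),
([-1.11,.21,.95,1.63,-.18,1.39,-1.81],[467.1,138.8,243.6],[.003,.002,-1],[-.1,-.995,-.002]),
([-.35,.5,.65,1.69,-.34,1.07,.35],[554.4,-81.1,70.1],[.001,0,-1],[.999,-.05,.001]),
([-.75,.38,.88,1.96,-.36,.96,-.54],[465.5,5.2,55.2],[.001,0,-1],[.667,-.745,.001]),
([-.32,-.28,1.18,2.15,-.59,.72,-.28],[439.5,-278.5,240],[.699,.063,-.712],[.033,-.998,-.055]),
([.5,.28,.77,2.27,-1.42,1.1,.7],[440.6,-306.5,142.8],[.791,.085,-.606],[.061,-.996,-.059]),
([.3,.28,.83,2.13,-1.1,.87,.33],[428.4,-347.4,104],[.575,.018,-.818],[.041,-.999,.007]),
([.63,.42,.47,2.19,-1.33,.73,.61],[427.3,-350.2,14.6],[.575,.014,-.818],[.028,-1,.003]),
([.51,.16,-.13,2.42,-1.44,.2,.18],[481.5,-121.3,31.1],[.542,.015,-.84],[-.009,-1,-.023]),
([-.04,.17,.33,2.39,-1.44,.2,.04],[511.6,-96.1,38],[.544,-.001,-.839],[-.032,-.999,-.02])]
def Rz(a):c,s=np.cos(a),np.sin(a);return np.array([[c,-s,0],[s,c,0],[0,0,1]])
def Ry(a):c,s=np.cos(a),np.sin(a);return np.array([[c,0,s],[0,1,0],[-s,0,c]])
def fk(q,p,s):
    h,a,b,L,a1,a7,o1,o2,o3=p
    R=Rz(s[0]*q[0]+a1)@Ry(q[1]);P=np.array([0,0,h])+R@[o1,0,a] 
    R=R@Rz(s[1]*q[2])@Ry(q[3]);P=P+R@[o2,0,b]
    R=R@Rz(s[2]*q[4])@Ry(q[5]);P=P+R@[o3,0,L]
    R=R@Rz(s[3]*q[6]+a7);return P,R[:,2],R[:,0]
def fit():
    best=None
    for s in itertools.product((1,-1),repeat=4):
        def f(p):
            r=[]
            for q,P,x,z in D:
                a,b,c=fk(q,p,s);r+=list((a-np.array(P)/1e3)*5)+list(b-x)+list(c-z)
            return np.array(r)
        for a1 in(0,1.57,3.14,-1.57):
          for a7 in(0,1.57,3.14,-1.57):
            o=least_squares(f,[.3,.4,.35,.35,a1,a7,0,0,0])
            if best is None or o.cost<best[0]: best=(o.cost,o.x,s,f(o.x))
    return best
if __name__=="__main__":
    b=fit();print(b[0],b[1].round(4),b[2]);r=b[3].reshape(-1,9);print((r[:,:3]*200).round(0).tolist());print(abs(r[:,3:]).max(1).round(3))
    np.save("kin.npy",np.r_[b[1],b[2]])
E
python3 kin.py
```

```text
0.004907589208873324 [ 0.262   0.4736  0.4245  0.4012 -0.0162 -3.158  -0.0047  0.0052 -0.0072] (-1, -1, -1, -1)
[[-3.0, 11.0, 2.0], [-1.0, 4.0, -3.0], [-1.0, 2.0, 1.0], [-1.0, -2.0, 1.0], [-3.0, -1.0, 0.0], [-2.0, -1.0, -1.0], [-2.0, -2.0, 1.0], [-1.0, -2.0, 2.0], [2.0, -1.0, 1.0], [-1.0, 4.0, -2.0], [-2.0, -0.0, -3.0], [5.0, 1.0, 0.0], [-2.0, -1.0, 0.0]]
[0.004 0.008 0.006 0.006 0.005 0.007 0.003 0.015 0.019 0.005 0.015 0.012
 0.01 ]
```

```bash
cat > ik.py <<'E'
from h import *
import kin
pr=np.load("kin.npy");PP=pr[:9];SS=pr[9:]
lo=np.array([-2.7,-.3,-1.27,.12,-1.44,.2,-3.05]);hi=np.array([2.7,1.91,1.3,2.57,4.58,2.03,3.05])
from scipy.optimize import least_squares
def ik(P,R,q0,m=0.0,w=.01):
    def f(q):
        a,x,z=kin.fk(q,PP,SS);return np.r_[(a-P)*5,x-R[:,0],z-R[:,2],w*(q-q0)]
    o=least_squares(f,np.clip(q0,lo+.02,hi-.02),bounds=(lo+m,hi-m));return o.x,np.linalg.norm(f(o.x)[:9])
def best(P,R,N=30,seed=0):
    g=np.random.default_rng(seed);res=[]
    for i in range(N):
        q,e=ik(P,R,g.uniform(lo,hi),.05,1e-4)
        if e<.003: res.append((np.minimum(q-lo,hi-q)[[1,2,3,4,5,6]].min(),q.round(2)))
    res.sort(key=lambda t:-t[0]);return res[:3]
E
python3 - <<'E'
from ik import *
qc=np.array([-.04,.17,.33,2.39,-1.44,.2,.04])
for cx,u in((-.195,.03),(-.17,.014),(-.1,.014),(-.04,.012)):
    P,R=place(cx,-.048,u);q,e=ik(P,R,qc,0,.003)
    print("55",cx,u,"from cur",q.round(2),round(e,3));[print("   ",m.round(2),q.tolist()) for m,q in best(P,R)]
for ph,cx in((30,-.08),(40,-.08),(30,-.19),(40,-.19)):
    P,R=tcp_for(C+cx*ex-.048*ey+.006*ez*(cx>-.1),yaw,np.radians(ph),.055,.03,.058)
    print(ph,cx);[print("   ",m.round(2),q.tolist()) for m,q in best(P,R)]
E
```

```text
55 -0.195 0.03 from cur [-0.09  0.19  0.37  2.41 -1.44  0.2   0.03] 0.079Traceback (most recent call last):
  File "<stdin>", line 5, in <module>
  File "ik.py", line 13, in best
    q,e=ik(P,R,g.uniform(lo,hi),.05,1e-4)
        ~~^^^^^^^^^^^^^^^^^^^^^^^^^^^^^^^
  File "ik.py", line 9, in ik
    o=least_squares(f,np.clip(q0,lo+.02,hi-.02),bounds=(lo+m,hi-m));return o.x,np.linalg.norm(f(o.x)[:9])
    return func(*args, **kwargs)
    raise ValueError("Initial guess is outside of provided bounds")
ValueError: Initial guess is outside of provided bounds
```

```bash
sed -i 's/lo+.02,hi-.02/lo+m+.01,hi-m-.01/' ik.py; python3 - <<'E'
from ik import *
qc=np.array([-.04,.17,.33,2.39,-1.44,.2,.04])
for cx,u in((-.195,.03),(-.17,.014),(-.1,.014),(-.04,.012)):
    P,R=place(cx,-.048,u);q,e=ik(P,R,qc,0,.003)
    print("55",cx,u,"from cur",q.round(2),round(e,3));[print("   ",m.round(2),q.tolist()) for m,q in best(P,R)]
for ph,cx in((30,-.08),(40,-.08),(30,-.19),(40,-.19)):
    P,R=tcp_for(C+cx*ex-.048*ey+.006*ez*(cx>-.1),yaw,np.radians(ph),.055,.03,.058)
    print(ph,cx);[print("   ",m.round(2),q.tolist()) for m,q in best(P,R)]
E
```

```text
55 -0.195 0.03 from cur [-0.09  0.19  0.37  2.41 -1.44  0.2   0.03] 0.079
    0.09 [-0.59, 0.32, 0.94, 2.48, 4.34, 0.41, 0.49]
    0.05 [-0.09, 0.22, 0.38, 2.47, 4.17, 0.25, 0.71]
    0.05 [1.31, 0.43, -1.14, 2.48, 2.13, 0.25, 2.93]
55 -0.17 0.014 from cur [-0.05  0.27  0.31  2.34 -1.44  0.2   0.01] 0.099
    0.13 [-0.74, 0.57, 1.15, 2.44, 4.35, 0.65, 0.37]
    0.13 [-0.74, 0.58, 1.17, 2.44, 4.35, 0.66, 0.36]
    0.06 [0.01, 0.29, 0.26, 2.42, 4.01, 0.26, 0.86]
55 -0.1 0.014 from cur [-0.06  0.38  0.29  2.21 -1.44  0.2  -0.04] 0.07
    0.18 [-0.56, 0.55, 0.9, 2.27, 4.4, 0.51, 0.28]
    0.17 [-0.66, 0.63, 1.05, 2.27, 4.41, 0.62, 0.22]
    0.16 [-0.72, 0.7, 1.14, 2.27, 4.42, 0.69, 0.18]
55 -0.04 0.012 from cur [-0.06  0.47  0.28  2.09 -1.44  0.2  -0.08] 0.042
    0.12 [-0.7, 0.82, 1.15, 2.13, 4.46, 0.75, 0.03]
    0.11 [-0.68, 0.78, 1.1, 2.13, 4.47, 0.7, 0.04]
    0.1 [-0.65, 0.74, 1.06, 2.13, 4.48, 0.66, 0.06]
30 -0.08
    0.12 [0.47, 0.68, -0.22, 2.45, 3.35, 0.99, 1.7]
    0.12 [0.41, 0.67, -0.16, 2.45, 3.36, 0.99, 1.66]
    0.12 [0.83, 0.79, -0.62, 2.45, 3.22, 0.95, 2.05]
40 -0.08
    0.19 [0.35, 0.52, -0.13, 2.38, 3.37, 0.62, 1.56]
    0.19 [0.34, 0.52, -0.11, 2.38, 3.38, 0.62, 1.55]
    0.19 [0.61, 0.56, -0.42, 2.38, 3.21, 0.6, 1.82]
30 -0.19
40 -0.19
```

Insertion is feasible only with the wrist flipped (j5 near π, j6 bending upward). I need a spot where the rack can be set down in the present configuration and regrasped after the flip.

```bash
python3 - <<'E' 2>&1
from ik import *
qc=np.array([.3,.28,.83,2.13,-1.1,.87,.33]);qg=np.array([.4,.5,-.1,2.3,3.37,.62,1.56])
for x,y in((.4507,-.3464),(.5,-.30),(.52,-.26),(.55,-.25),(.5,-.2),(.56,-.32)):
  for yw in(0,-.3,-.5):
    rc=np.array([x,y,0]);o=[]
    P,R=tcp_for(rc,yw,np.radians(56),.058,.030,.058);
    e=min(ik(P,R,q0,.02,1e-3)[1] for q0 in(qc,np.array([.6,.42,.4,2.19,-1.3,.7,.6])))
    for ph in(40,48,55):
        P,R=tcp_for(rc,yw,np.radians(ph),.056,.030,.058);b=[ik(P,R,q0,.05,1e-3) for q0 in(qg,qg+[.4,.1,-.3,0,-.2,0,.3])]
        b=min(b,key=lambda t:t[1]);o.append((ph,round(b[1],3),b[0].round(2).tolist() if b[1]<.01 else ''))
    print(x,y,yw,"cur",round(e,3),o)
E
```

```text
0.4507 -0.3464 0 cur 0.0 [(40, np.float64(0.0), [0.75, 0.63, 0.5, 2.28, 4.53, 1.07, 1.12]), (48, np.float64(0.0), [0.25, 0.82, 1.07, 2.25, 4.53, 1.29, 0.87]), (55, np.float64(0.042), '')]
0.4507 -0.3464 -0.3 cur 0.053 [(40, np.float64(0.0), [0.93, 0.52, 0.1, 2.46, 4.0, 0.79, 1.35]), (48, np.float64(0.0), [1.54, 0.53, -0.68, 2.39, 3.69, 0.29, 1.73]), (55, np.float64(0.0), [0.85, 0.38, 0.03, 2.33, 4.43, 0.35, 0.78])]
0.4507 -0.3464 -0.5 cur 0.102 [(40, np.float64(0.02), ''), (48, np.float64(0.0), [1.14, 0.43, -0.39, 2.46, 3.33, 0.42, 1.71]), (55, np.float64(0.0), [0.71, 0.36, 0.04, 2.38, 3.86, 0.25, 1.06])]
0.5 -0.3 0 cur 0.0 [(40, np.float64(0.0), [0.87, 0.56, 0.14, 2.32, 4.38, 0.83, 1.2]), (48, np.float64(0.0), [0.67, 0.5, 0.29, 2.28, 4.53, 0.7, 0.93]), (55, np.float64(0.0), [-0.1, 0.9, 1.25, 2.23, 4.53, 1.24, 0.6])]
0.5 -0.3 -0.3 cur 0.079 [(40, np.float64(0.0), [0.77, 0.51, 0.02, 2.48, 3.72, 0.75, 1.44]), (48, np.float64(0.0), [1.2, 0.48, -0.52, 2.4, 3.46, 0.35, 1.74]), (55, np.float64(0.0), [0.73, 0.39, -0.05, 2.33, 4.12, 0.25, 0.93])]
0.5 -0.3 -0.5 cur 0.105 [(40, np.float64(0.0)
[... 1923 characters left out ...]
5, np.float64(0.0), [0.44, 0.33, -0.18, 2.45, 2.5, 0.29, 2.03])]
0.56 -0.32 0 cur 0.0 [(40, np.float64(0.0), [0.82, 0.6, 0.09, 2.2, 4.36, 0.75, 1.1]), (48, np.float64(0.0), [0.49, 0.57, 0.41, 2.15, 4.53, 0.73, 0.79]), (55, np.float64(0.093), '')]
0.56 -0.32 -0.3 cur 0.051 [(40, np.float64(0.0), [1.09, 0.6, -0.44, 2.34, 3.45, 0.55, 1.76]), (48, np.float64(0.0), [1.09, 0.54, -0.5, 2.26, 3.34, 0.28, 1.8]), (55, np.float64(0.0), [0.53, 0.46, 0.1, 2.19, 4.35, 0.25, 0.61])]
0.56 -0.32 -0.5 cur 0.073 [(40, np.float64(0.0), [0.49, 0.54, 0.03, 2.37, 3.2, 0.64, 1.52]), (48, np.float64(0.0), [0.49, 0.47, 0.03, 2.29, 3.23, 0.35, 1.48]), (55, np.float64(0.0), [1.01, 0.52, -0.57, 2.21, 2.14, 0.25, 2.71])]
```

```bash
python3 - <<'E'
from ik import *
s,R0=st();P0=s["tcp_pos"]
R,f=tool(np.radians(55),-.0)
A=np.array([.485,-.14,.055]);plan(A,R,4)
print();B=np.array([.496,-.282,.03]);plan(B,R,5,A,R)
q=s["joint_pos"]
for P in(A,(A+B)/2,B,B-[0,0,.0445]): q,e=ik(P,R,q,0,.003);print(q.round(2),round(e,3))
E
```

```text
t 19.525 p [511.6 -96.1  38. ] x [ 0.544 -0.001 -0.839] z [-0.032 -0.999 -0.02 ] q [-0.04  0.17  0.33  2.39 -1.44  0.2   0.04] F [-0.5  0.1 -2.3] op 0.69
rot [-0.01, 0.0, 0.009] lin [-7.2, -2.9, 11.1]
rot [-0.01, 0.0, 0.009] lin [-7.2, -2.9, 11.1]
rot [-0.01, 0.0, 0.009] lin [-7.2, -2.9, 11.0]
rot [-0.01, 0.0, 0.009] lin [-7.3, -3.0, 11.0]

rot [0.0, 0.0, 0.0] lin [5.4, -1.1, 28.4]
rot [0.0, 0.0, 0.0] lin [5.4, -1.1, 28.4]
rot [0.0, 0.0, 0.0] lin [5.4, -1.1, 28.4]
rot [0.0, 0.0, 0.0] lin [5.4, -1.1, 28.4]
rot [0.0, 0.0, 0.0] lin [5.4, -1.1, 28.4]
[ 0.07  0.12  0.41  2.42 -1.39  0.32  0.18] 0.0
[ 0.21  0.24  0.48  2.33 -1.41  0.48  0.34] 0.0
[ 0.34  0.36  0.51  2.21 -1.39  0.61  0.41] 0.0
[ 1.    0.44 -0.26  2.23 -1.44  0.32  0.58] 0.0
```

```bash
python3 -m creep '[{"rot":[-0.01,0,0.009],"linear":[-7.2,-2.9,11],"jaw":160},{"rot":[-0.01,0,0.009],"linear":[-7.2,-2.9,11],"jaw":160},{"rot":[-0.01,0,0.009],"linear":[-7.2,-2.9,11],"jaw":160},{"rot":[-0.01,0,0.009],"linear":[-7.2,-3,11],"jaw":160},{"rot":[0,0,0],"linear":[5.4,-1.1,28.4],"jaw":160},{"rot":[0,0,0],"linear":[5.4,-1.1,28.4],"jaw":160},{"rot":[0,0,0],"linear":[5.4,-1.1,28.4],"jaw":160},{"rot":[0,0,0],"linear":[5.4,-1.1,28.4],"jaw":160},{"rot":[0,0,0],"linear":[5.4,-1.1,28.4],"jaw":160},{"rot":[0,0,0],"linear":[0,0,0],"jaw":160}]' 80
python3 - <<'E'
from ik import *
s,R0=st()
R,f=tool(np.radians(55),-.0)
B=np.array([.496,-.282,-.005]);plan(B,R,3)
E
```

```text
clock: 20.78
tcp_pos: [0.4952, -0.2852, 0.0299]
eef_rot: [0.628, 0.626, 0.325, -0.329]
force: [-0.2, -0.4, -1.9]
opening: 0.692
t 20.775 p [ 495.2 -285.2   29.9] x [ 0.572 -0.006 -0.82 ] z [-0.003 -1.     0.006] q [ 0.39  0.35  0.45  2.22 -1.39  0.56  0.42] F [-0.2 -0.4 -1.9] op 0.692
rot [0.0, 0.002, 0.0] lin [9.7, -6.4, -1.1]
rot [0.0, 0.002, 0.0] lin [9.7, -6.4, -1.1]
rot [0.0, 0.002, 0.0] lin [9.7, -6.4, -1.1]
```

```bash
python3 -m creep '[{"rot":[0,0,0],"linear":[9.7,-6.6,0],"jaw":160},{"rot":[0,0,0],"linear":[9.7,-6.6,0],"jaw":160},{"rot":[0,0,0],"linear":[9.7,-6.6,0],"jaw":160},{"rot":[0,0,0],"linear":[0,0,0],"jaw":160}]' 80
python3 - <<'E'
from ik import *
s,R0=st()
B=s["tcp_pos"].copy();B[2]=-.0135;R,f=tool(np.radians(55),-.0);plan(B,R,2)
E
```

```text
clock: 21.28
tcp_pos: [0.4955, -0.2808, -0.0051]
eef_rot: [0.627, 0.628, 0.326, -0.326]
force: [-0.4, -1.1, -2.0]
opening: 0.692
t 21.275 p [ 495.5 -280.8   -5.1] x [ 0.574  0.001 -0.819] z [-0.    -1.    -0.001] q [ 0.92  0.42 -0.19  2.23 -1.44  0.34  0.55] F [-0.4 -1.1 -2. ] op 0.692
rot [-0.001, -0.0, -0.0] lin [3.4, -2.4, 0.0]
rot [-0.001, -0.0, -0.0] lin [3.4, -2.4, 0.0]
```

```bash
python3 -m creep '[{"rot":[0,0,0],"linear":[3.4,-2.4,0],"jaw":160},{"rot":[0,0,0],"linear":[3.4,-2.4,0],"jaw":160},{"rot":[0,0,0],"linear":[1.6,-1.2,0],"jaw":160},{"rot":[0,0,0],"linear":[0,0,0],"jaw":160}]' 80; python3 -m creep '[{"rot":[0,0,0],"linear":[0,0,0],"jaw":70},{"rot":[0,0,0],"linear":[0,0,0],"jaw":0},{"rot":[0,0,0],"linear":[0,0,0],"jaw":0}]' 80;  python3 -m creep '[{"rot":[0,0,0],"linear":[-30,10,0],"jaw":0},{"rot":[0,0,0],"linear":[-40,20,0],"jaw":0},{"rot":[0,0,0],"linear":[-40,30,0],"jaw":0},{"rot":[0,0,0],"linear":[-40,30,0],"jaw":0},{"rot":[0,0,0],"linear":[-10,20,0],"jaw":0}]' 40
python3 - <<'E'
from ik import *
s,R=st();c=eyes.camera("wrist");cv2.imwrite("pics/w8.png",c["image"])
hsv=cv2.cvtColor(c["image"],cv2.COLOR_BGR2HSV)
w=cv2.inRange(hsv,(0,0,165),(180,50,255))
n,l,stt,ce=cv2.connectedComponentsWithStats(w)
for i in range(1,n):
    if 150<stt[i,4]<5000: print(ce[i].round(),stt[i,4],onz(c,ce[i],.066,s).round(4))
np.save("q.npy",s["joint_pos"])
E
```

```text
clock: 21.78
tcp_pos: [0.4962, -0.2813, -0.0153]
eef_rot: [0.628, 0.625, 0.327, -0.327]
force: [-1.6, -0.1, 1.5]
opening: 0.694
clock: 22.15
tcp_pos: [0.4969, -0.2809, -0.0151]
eef_rot: [0.629, 0.626, 0.327, -0.326]
force: [0.1, -0.3, 0.3]
opening: 1.001
clock: 22.78
tcp_pos: [0.4959, -0.282, 0.1832]
eef_rot: [0.63, 0.625, 0.325, -0.326]
force: [0.4, 0.1, -0.3]
opening: 0.998
t 22.775 p [ 495.9 -282.   183.2] x [ 0.577 -0.005 -0.817] z [ 0.001 -1.     0.007] q [ 0.86  0.07 -0.1   2.05 -0.68  0.67 -0.34] F [ 0.4  0.1 -0.3] op 0.998
[586.  14.] 278 [ 0.8505 -0.6018  0.066 ]
[348.  39.] 1051 [ 0.7906 -0.306   0.066 ]
[308. 223.] 395 [ 0.5734 -0.2655  0.066 ]
[338. 222.] 396 [ 0.5739 -0.2926  0.066 ]
[308. 251.] 429 [ 0.5475 -0.2659  0.066 ]
[339. 250.] 431 [ 0.548 -0.293  0.066]
[308. 280.] 458 [ 0.5213 -0.2663  0.066 ]
[339. 280.] 458 [ 0.5218 -0.2935  0.066 ]
[308. 311.] 497 [ 0.4951 -0.2669  0.066 ]
[340. 310.] 494 [ 0.4957 -0.2938  0.066 ]
[549. 320.] 289 [ 0.4863 -0.4733  0.066 ]
[308. 343.] 520 [ 0.4693 -0.2673  0.066 ]
[341. 342.] 519 [ 0.4697 -0.2943  0.066 ]
```

Rack is set down at (0.522, −0.280), level. Next I plan the wrist flip as a joint-space path and express it as tool-frame rows at a safe height.

```bash
cat >> ik.py <<'E'
def F(q):
    P,x,z=kin.fk(q,PP,SS);return P,frame(x,z)
def rows(qs,q0):
    """tool-frame rows following joint waypoints qs from q0; also least-norm sim"""
    P,R=F(q0);q=np.array(q0,float);out=[]
    for t in qs:
        P1,R1=F(t);w=Rn.from_matrix(R.T@R1).as_rotvec();l=R.T@(P1-P)*1000
        out.append((w.round(2).tolist(),l.round(0).astype(int).tolist()))
        for _ in range(3):
            a,A=F(q);J=np.zeros((6,7))
            for k in range(7):
                d=q.copy();d[k]+=1e-5;b,B=F(d);J[:3,k]=(b-a)/1e-5;J[3:,k]=Rn.from_matrix(B@A.T).as_rotvec()/1e-5
            e=np.r_[P1-a,Rn.from_matrix(R1@A.T).as_rotvec()]
            q=np.clip(q+J.T@np.linalg.solve(J@J.T+1e-5*np.eye(6),e),lo,hi)
        P,R=P1,R1
    return out,q
def lin(a,b,n): return [np.array(a)+(np.array(b)-a)*(i+1)/n for i in range(n)]
E
python3 - <<'E'
from ik import *
q0=np.load("q.npy")
q1=[.5,-.15,-.05,1.9,-.5,.62,-.3];q2=[.5,-.15,-.05,1.9,3.8,.6,1.5]
path=lin(q0,q1,5)+lin(q1,q2,40)
o,qe=rows(path,q0)
Ps=np.array([F(q)[0] for q in path]);print("z",Ps[:,2].round(2).tolist(),"y",Ps[:,1].min(),Ps[:,1].max(),"x",Ps[:,0].min(),Ps[:,0].max())
print("max rot",max(np.linalg.norm(w) for w,l in o),max(np.linalg.norm(l) for w,l in o),"sim end",qe.round(2))
q=q0
for i in (5,15,25,35,45): print(i,rows(path[:i],q0)[1].round(2),path[i-1].round(2))
for w,l in o[:15]: print(w,l)
E
```

```text
z [0.22, 0.26, 0.3, 0.35, 0.39, 0.38, 0.37, 0.37, 0.37, 0.37, 0.37, 0.37, 0.38, 0.39, 0.4, 0.42, 0.43, 0.45, 0.47, 0.49, 0.51, 0.54, 0.56, 0.58, 0.61, 0.63, 0.65, 0.68, 0.7, 0.72, 0.74, 0.75, 0.77, 0.78, 0.79, 0.8, 0.8, 0.81, 0.81, 0.81, 0.8, 0.79, 0.78, 0.77, 0.76] y -0.49934365798422786 -0.18572873239467586 x 0.4908646974192067 0.6897758862212838
max rot 0.14628738838327796 55.11805511808268 sim end [ 1.   -0.17 -0.47  1.9   3.85  0.66  1.38]
5 [ 0.72 -0.16 -0.24  1.9  -0.57  0.64 -0.24] [ 0.5  -0.15 -0.05  1.9  -0.5   0.62 -0.3 ]
15 [ 0.84 -0.16 -0.34  1.9   0.46  0.58  0.25] [ 0.5  -0.15 -0.05  1.9   0.57  0.62  0.15]
25 [ 0.99 -0.17 -0.46  1.9   1.6   0.52  0.59] [ 0.5  -0.15 -0.05  1.9   1.65  0.61  0.6 ]
35 [ 1.   -0.17 -0.47  1.9   2.8   0.57  0.89] [ 0.5  -0.15 -0.05  1.9   2.72  0.6   1.05]
45 [ 1.   -0.17 -0.47  1.9   3.85  0.66  1.38] [ 0.5  -0.15 -0.05  1.9   3.8   0.6   1.5 ]
[-0.12, -0.03, 0.03] [-16, 42, -12]
[-0.11, -0.03, 0.04] [-18, 44, -10]
[-0.11, -0.03, 0.04] [-20, 47, -8]
[-0.1, -0.03, 0.05] [-21, 48, -6]
[-0.1, -0.03, 0.05] [-23, 50, -3]
[-0.13, -0.02, -0.06] [-1, -23, 8]
[-0.13, -0.01, -0.06] [-1, -23, 7]
[-0.13, -0.01, -0.06] [-1, -24, 6]
[-0.13, -0.01, -0.06] [-1, -24, 5]
[-0.13, -0.01, -0.06] [-1, -24, 4]
[-0.13, -0.0, -0.06] [-1, -24, 3]
[-0.13, 0.0, -0.06] [-1, -24, 2]
[-0.13, 0.0, -0.06] [-1, -24, 1]
[-0.13, 0.01, -0.06] [-1, -24, -1]
[-0.13, 0.01, -0.06] [-1, -24, -2]
```

```bash
python3 -m creep '[{"rot":[-0.12,-0.03,0.03],"linear":[-16,42,-12],"jaw":0},{"rot":[-0.11,-0.03,0.04],"linear":[-18,44,-10],"jaw":0},{"rot":[-0.11,-0.03,0.04],"linear":[-20,47,-8],"jaw":0},{"rot":[-0.1,-0.03,0.05],"linear":[-21,48,-6],"jaw":0},{"rot":[-0.1,-0.03,0.05],"linear":[-23,50,-3],"jaw":0},{"rot":[-0.13,-0.02,-0.06],"linear":[-1,-23,8],"jaw":0},{"rot":[-0.13,-0.01,-0.06],"linear":[-1,-23,7],"jaw":0},{"rot":[-0.13,-0.01,-0.06],"linear":[-1,-24,6],"jaw":0},{"rot":[-0.13,-0.01,-0.06],"linear":[-1,-24,5],"jaw":0},{"rot":[-0.13,-0.01,-0.06],"linear":[-1,-24,4],"jaw":0},{"rot":[-0.13,0,-0.06],"linear":[-1,-24,3],"jaw":0},{"rot":[-0.13,0,-0.06],"linear":[-1,-24,2],"jaw":0},{"rot":[-0.13,0,-0.06],"linear":[-1,-24,1],"jaw":0},{"rot":[-0.13,0.01,-0.06],"linear":[-1,-24,-1],"jaw":0},{"rot":[-0.13,0.01,-0.06],"linear":[-1,-24,-2],"jaw":0}]'
python3 - <<'E'
from ik import *
s,R=st();q0=s["joint_pos"]
q2=[q0[0],-.15,q0[2],1.9,3.8,.6,1.5]
path=lin(q0,q2,27)
o,qe=rows(path,q0);print(qe.round(2),max(np.linalg.norm(w) for w,l in o),min(F(q)[0][2] for q in path))
for w,l in o[:18]: print(w,l)
E
```

```text
clock: 24.7
tcp_pos: [0.494, -0.39, 0.3964]
eef_rot: [0.827, -0.241, 0.453, -0.229]
force: [-0.3, 0.5, -1.3]
opening: 0.998
t 24.7 p [ 494.  -390.   396.4] x [ 0.484 -0.597 -0.639] z [0.86  0.192 0.472] q [ 0.81 -0.15 -0.33  1.88  0.48  0.64  0.21] F [-0.3  0.5 -1.3] op 0.998
[ 0.94 -0.16 -0.44  1.9   3.81  0.62  1.47] 0.16822603841260722 0.4170706383195646
[-0.15, 0.02, -0.07] [-1, -28, -5]
[-0.15, 0.02, -0.07] [-1, -27, -6]
[-0.15, 0.02, -0.07] [-1, -27, -7]
[-0.15, 0.03, -0.07] [-1, -27, -8]
[-0.15, 0.03, -0.07] [-1, -26, -10]
[-0.15, 0.03, -0.06] [-1, -26, -11]
[-0.15, 0.04, -0.06] [-1, -25, -12]
[-0.15, 0.04, -0.06] [-1, -24, -13]
[-0.15, 0.04, -0.06] [-1, -24, -14]
[-0.15, 0.04, -0.06] [-1, -23, -15]
[-0.15, 0.05, -0.05] [-1, -22, -16]
[-0.15, 0.05, -0.05] [-1, -21, -17]
[-0.15, 0.05, -0.05] [-1, -21, -18]
[-0.15, 0.05, -0.05] [-1, -20, -19]
[-0.15, 0.06, -0.04] [-1, -19, -20]
[-0.15, 0.06, -0.04] [-1, -18, -21]
[-0.15, 0.06, -0.04] [-1, -17, -21]
[-0.15, 0.06, -0.04] [-1, -16, -22]
```

The wrist follows the prediction closely, so I continue.

```bash
python3 -m creep '[{"rot":[-0.15,0.02,-0.07],"linear":[-1,-28,-5],"jaw":0},{"rot":[-0.15,0.02,-0.07],"linear":[-1,-27,-6],"jaw":0},{"rot":[-0.15,0.02,-0.07],"linear":[-1,-27,-7],"jaw":0},{"rot":[-0.15,0.03,-0.07],"linear":[-1,-27,-8],"jaw":0},{"rot":[-0.15,0.03,-0.07],"linear":[-1,-26,-10],"jaw":0},{"rot":[-0.15,0.03,-0.06],"linear":[-1,-26,-11],"jaw":0},{"rot":[-0.15,0.04,-0.06],"linear":[-1,-25,-12],"jaw":0},{"rot":[-0.15,0.04,-0.06],"linear":[-1,-24,-13],"jaw":0},{"rot":[-0.15,0.04,-0.06],"linear":[-1,-24,-14],"jaw":0},{"rot":[-0.15,0.04,-0.06],"linear":[-1,-23,-15],"jaw":0},{"rot":[-0.15,0.05,-0.05],"linear":[-1,-22,-16],"jaw":0},{"rot":[-0.15,0.05,-0.05],"linear":[-1,-21,-17],"jaw":0},{"rot":[-0.15,0.05,-0.05],"linear":[-1,-21,-18],"jaw":0},{"rot":[-0.15,0.05,-0.05],"linear":[-1,-20,-19],"jaw":0},{"rot":[-0.15,0.06,-0.04],"linear":[-1,-19,-20],"jaw":0}]'
python3 - <<'E'
from ik import *
s,R=st();q0=s["joint_pos"]
RC=np.array([.5216,-.280,0])
Pg,Rg=tcp_for(RC,.017,np.radians(40),.056,.03,.058);Pg[2]+=.15
qh,e=ik(Pg,Rg,np.array([.87,.4,.0,2.1,4.1,.8,1.2]),.05,.003);print("hover",Pg,qh.round(2),e)
n=16
path=lin(q0,qh,n);o,qe=rows(path,q0);print(qe.round(2),max(np.linalg.norm(w) for w,l in o),max(np.linalg.norm(l) for w,l in o),[F(q)[0].round(2).tolist() for q in path[::3]])
for w,l in o: print(w,l)
E
```

```text
clock: 26.58
tcp_pos: [0.5328, -0.4549, 0.7447]
eef_rot: [0.137, 0.878, -0.452, 0.083]
force: [-0.1, 0.4, 0.8]
opening: 0.998
t 26.575 p [ 532.8 -454.9  744.7] x [ 0.578 -0.77   0.268] z [ 0.022 -0.314 -0.949] q [ 0.93 -0.15 -0.45  1.9   2.33  0.63  0.94] F [-0.1  0.4  0.8] op 0.998
hover [ 0.51003225 -0.28019667  0.14271832] [-0.12  0.49  1.25  2.33  4.53  1.17  0.71] 0.08352534916262008
[ 1.14  0.21 -0.22  2.32  4.58  0.67  0.78] 0.14352700094407325 60.69596362197407 [[0.54, -0.48, 0.73], [0.56, -0.52, 0.66], [0.59, -0.51, 0.55], [0.62, -0.46, 0.42], [0.6, -0.37, 0.27], [0.51, -0.28, 0.14]]
[-0.11, 0.01, 0.0] [13, 15, 24]
[-0.11, 0.01, -0.01] [9, 4, 26]
[-0.11, 0.02, -0.02] [6, -6, 26]
[-0.11, 0.02, -0.04] [3, -16, 25]
[-0.11, 0.02, -0.05] [-1, -25, 21]
[-0.11, 0.03, -0.06] [-4, -33, 17]
[-0.1, 0.03, -0.07] [-6, -40, 12]
[-0.1, 0.04, -0.08] [-8, -45, 6]
[-0.09, 0.04, -0.09] [-10, -50, 0]
[-0.09, 0.05, -0.1] [-11, -52, -5]
[-0.08, 0.05, -0.1] [-12, -54, -11]
[-0.07, 0.06, -0.11] [-12, -55, -15]
[-0.07, 0.06, -0.11] [-13, -55, -19]
[-0.06, 0.06, -0.11] [-13, -54, -23]
[-0.05, 0.06, -0.12] [-13, -53, -26]
[-0.05, 0.06, -0.12] [-14, -52, -28]
```

```bash
python3 - <<'E'
from ik import *
q0=np.array([.93,-.15,-.45,1.9,2.33,.63,.94])
RC=np.array([.5216,-.280,0])
for ph in(36,40,44,50):
  for dz in(0,.04,.07,.1,.15):
    Pg,Rg=tcp_for(RC,.017,np.radians(ph),.056,.03,.058);Pg[2]+=dz
    b=[ik(Pg,Rg,np.array(g),.04,1e-3) for g in([.87,.5,.1,2.3,4.3,.8,1.2],[1.1,.4,-.4,2.3,4,.6,1.3],[1.3,.4,-.7,2.2,3.8,.4,1.5])]
    b=[x for x in b if x[1]<.01]
    print(ph,dz,[x[0].round(2).tolist() for x in b])
E
```

```text
36 0 [[0.88, 0.61, 0.09, 2.34, 4.28, 0.89, 1.31], [1.22, 0.62, -0.29, 2.34, 4.25, 0.7, 1.43], [1.48, 0.7, -0.6, 2.34, 4.18, 0.52, 1.59]]
36 0.04 [[0.88, 0.49, 0.09, 2.34, 4.37, 0.84, 1.17], [1.24, 0.51, -0.32, 2.34, 4.36, 0.66, 1.26], [1.54, 0.59, -0.68, 2.34, 4.31, 0.48, 1.4]]
36 0.07 [[0.88, 0.4, 0.09, 2.34, 4.45, 0.81, 1.06], [1.24, 0.42, -0.33, 2.34, 4.46, 0.65, 1.12], [1.55, 0.49, -0.68, 2.34, 4.44, 0.5, 1.2]]
36 0.1 [[0.83, 0.32, 0.14, 2.33, 4.54, 0.8, 0.93], [1.89, 0.6, -1.13, 2.33, 4.54, 0.24, 1.13], [1.89, 0.6, -1.13, 2.33, 4.54, 0.24, 1.13]]
36 0.15 []
40 0 [[0.85, 0.56, 0.09, 2.32, 4.32, 0.78, 1.21], [1.2, 0.58, -0.32, 2.32, 4.29, 0.59, 1.34], [1.48, 0.67, -0.65, 2.32, 4.19, 0.41, 1.53]]
40 0.04 [[0.85, 0.44, 0.09, 2.32, 4.44, 0.74, 1.06], [1.21, 0.46, -0.34, 2.32, 4.44, 0.57, 1.14], [1.55, 0.56, -0.73, 2.32, 4.38, 0.37, 1.27]]
40 0.07 [[0.84, 0.36, 0.09, 2.32, 4.54, 0.72, 0.93], [1.73, 0.55, -0.96, 2.32, 4.54, 0.26, 1.1], [1.73, 0.56, -0.96, 2.32, 4.54, 0.26, 1.1]]
40 0.1 [[-0.0, 0.52, 1.1, 2.31, 4.54, 1.13, 0.73]]
40 0.15 []
44 0 [[0.82, 0.51, 0.08, 2.3, 4.39, 0.68, 1.1], [1.18, 0.54, -0.34, 2.3, 4.36, 0.49, 1.22], [1.52, 0.65, -0.75, 2.3, 4.19, 0.27, 1.48]]
44 0.04 [[0.81, 0.41, 0.09, 2.3, 4.54, 0.65, 0.92], [1.48, 0.5, -0.7, 2.3, 4.54, 0.32, 1.05], [1.48, 0.5, -0.7, 2.3, 4.54, 0.32, 1.05]]
44 0.07 [[-0.0, 0.57, 1.07, 2.29, 4.54, 1.08, 0.72]]
44 0.1 []
44 0.15 []
50 0 [[0.53, 0.49, 0.35, 2.26, 4.54, 0.66, 0.84], [1.34, 0.54, -0.6, 2.26, 4.54, 0.24, 1.02], [1.34, 0.54, -0.6, 2.26, 4.54, 0.24, 1.02]]
50 0.04 [[-0.13, 0.75, 1.22, 2.26, 4.54, 1.18, 0.61]]
50 0.07 []
50 0.1 []
50 0.15 []
```

```bash
python3 - <<'E'
from ik import *
G=([.35,.52,-.13,2.38,3.37,.62,1.56],[.6,.56,-.42,2.38,3.2,.6,1.8],[.9,.5,-.4,2.4,4.,.6,1.3],[0,.4,.2,2.45,3.6,.5,1.5])
for ph in(36,40,44,48):
  print(ph)
  for cx,cy,dy in((-.2,-.05,0),(-.18,-.05,0),(-.17,-.05,0),(-.15,-.05,0),(-.12,-.05,0),(-.18,-.065,.15),(-.17,-.06,.15),(-.14,-.055,.1),(-.01,-.048,0)):
    o=[]
    for u in(.012,.025):
        P,R=tcp_for(C+cx*ex+cy*ey+u*ez,yaw+dy,np.radians(ph),.056,.03,.058)
        b=min((ik(P,R,np.array(g),.01,1e-3) for g in G),key=lambda t:t[1]);o.append((round(b[1],3),b[0].round(2).tolist() if b[1]<.02 else ''))
    print("  ",cx,cy,dy,o)
E
```

```text
36
   -0.2 -0.05 0 [(np.float64(0.155), ''), (np.float64(0.151), '')]
   -0.18 -0.05 0 [(np.float64(0.103), ''), (np.float64(0.1), '')]
   -0.17 -0.05 0 [(np.float64(0.075), ''), (np.float64(0.074), '')]
   -0.15 -0.05 0 [(np.float64(0.016), [0.58, 0.53, -0.28, 2.56, 3.39, 0.83, 1.7]), (np.float64(0.017), [0.58, 0.48, -0.28, 2.56, 3.4, 0.78, 1.66])]
   -0.12 -0.05 0 [(np.float64(0.0), [0.67, 0.57, -0.41, 2.5, 3.29, 0.79, 1.8]), (np.float64(0.0), [0.4, 0.49, -0.12, 2.5, 3.42, 0.78, 1.57])]
   -0.18 -0.065 0.15 [(np.float64(0.0), [1.15, 0.62, -0.6, 2.56, 3.71, 0.69, 1.87]), (np.float64(0.001), [1.43, 0.72, -0.93, 2.56, 3.46, 0.55, 2.19])]
   -0.17 -0.06 0.15 [(np.float64(0.0), [0.63, 0.53, -0.08, 2.55, 3.86, 0.87, 1.54]), (np.float64(0.0), [0.84, 0.5, -0.3, 2.55, 3.83, 0.76, 1.6])]
   -0.14 -0.055 0.1 [(np.float64(0.0), [0.54, 0.53, -0.11, 2.51, 3.68, 0.83, 1.55]), (np.float64(0.0), [0.55, 0.49, -0.12, 2.51, 3.7, 0.79, 1.52])]
   -0.01 -0.048 0 [(np.float64(0.0), [0.32, 0.6, -0.13, 2.25, 3.34, 0.63, 1.57]), (np.float64(0.0), [0.32, 0.57, -0.14, 2.25, 3.35, 0.6, 1.56])]
40
   -0.2 -0.05
[... 2923 characters left out ...]
), [0.63, 0.43, -0.43, 2.39, 3.2, 0.35, 1.78]), (np.float64(0.0), [0.65, 0.39, -0.45, 2.38, 3.21, 0.31, 1.76])]
   -0.18 -0.065 0.15 [(np.float64(0.0), [0.81, 0.38, -0.37, 2.47, 3.94, 0.41, 1.36]), (np.float64(0.0), [0.86, 0.34, -0.41, 2.46, 4.01, 0.37, 1.28])]
   -0.17 -0.06 0.15 [(np.float64(0.0), [0.78, 0.39, -0.36, 2.45, 3.9, 0.4, 1.37]), (np.float64(0.0), [0.82, 0.35, -0.41, 2.45, 3.97, 0.36, 1.3])]
   -0.14 -0.055 0.1 [(np.float64(0.0), [0.63, 0.4, -0.3, 2.41, 3.72, 0.37, 1.42]), (np.float64(0.0), [0.67, 0.37, -0.34, 2.4, 3.77, 0.33, 1.37])]
   -0.01 -0.048 0 [(np.float64(0.0), [0.32, 0.52, -0.17, 2.12, 3.36, 0.22, 1.52]), (np.float64(0.0), [0.21, 0.49, -0.04, 2.12, 3.61, 0.21, 1.23])]
```

```bash
python3 - <<'E'
from ik import *
s,R=st();q0=s["joint_pos"]
RC=np.array([.5216,-.280,0])
def T(ph,back,dz):
    P,R=tcp_for(RC,.017,np.radians(ph),back,.03,.058);P[2]+=dz;return P,R
for ph,b,dz in((30,.1,.1),(30,.12,.12),(34,.1,.09),(34,.1,.06),(25,.1,.12),(38,.07,.06)):
    q,e=ik(*T(ph,b,dz),np.array([1.2,.45,-.33,2.34,4.4,.7,1.15]),.03,1e-3);print(ph,b,dz,q.round(2),round(e,3))
qw,e=ik(*T(30,.10,.10),np.array([1.2,.45,-.33,2.34,4.4,.7,1.15]),.03,1e-3)
path=lin(q0,qw,16);o,qe=rows(path,q0);print(qe.round(2),max(np.linalg.norm(w) for w,l in o),max(np.linalg.norm(l) for w,l in o))
print([(F(q)[0]-.042*F(q)[1][:,0]).round(2).tolist() for q in path[::2]],(F(qw)[0]-.042*F(qw)[1][:,0]))
for w,l in o: print(w,l)
E
```

```text
t 26.575 p [ 532.8 -454.9  744.7] x [ 0.578 -0.77   0.268] z [ 0.022 -0.314 -0.949] q [ 0.93 -0.15 -0.45  1.9   2.33  0.63  0.94] F [-0.1  0.4  0.8] op 0.998
30 0.1 0.1 [ 1.35  0.38 -0.25  2.41  4.55  0.85  1.16] 0.0
30 0.12 0.12 [0.3  0.51 1.04 2.43 4.55 1.38 1.01] 0.0
34 0.1 0.09 [0.79 0.36 0.34 2.4  4.55 0.97 1.05] 0.0
34 0.1 0.06 [ 1.32  0.44 -0.25  2.4   4.49  0.78  1.22] 0.0
25 0.1 0.12 [ 1.39  0.39 -0.24  2.43  4.53  0.95  1.21] 0.0
38 0.07 0.06 [ 1.23  0.41 -0.29  2.35  4.49  0.64  1.1 ] 0.0
[ 1.26  0.37 -0.14  2.41  4.54  0.89  1.15] 0.15165750888103102 62.32976816898969
[[0.53, -0.44, 0.71], [0.53, -0.47, 0.66], [0.54, -0.49, 0.59], [0.54, -0.49, 0.51], [0.54, -0.47, 0.42], [0.52, -0.44, 0.33], [0.5, -0.39, 0.23], [0.46, -0.32, 0.16]] [ 0.4354689  -0.28146435  0.12199998]
[-0.15, 0.01, -0.02] [9, 3, 28]
[-0.14, 0.0, -0.03] [6, -4, 29]
[-0.14, 0.01, -0.04] [4, -12, 30]
[-0.13, 0.01, -0.05] [1, -19, 29]
[-0.12, 0.01, -0.06] [-2, -26, 27]
[-0.12, 0.02, -0.06] [-4, -33, 23]
[-0.11, 0.02, -0.07] [-6, -39, 19]
[-0.1, 0.03, -0.08] [-8, -44, 14]
[-0.09, 0.04, -0.08] [-10, -48, 7]
[-0.08, 0.05, -0.08] [-11, -51, 1]
[-0.07, 0.06, -0.08] [-12, -53, -7]
[-0.06, 0.06, -0.08] [-12, -54, -14]
[-0.06, 0.07, -0.08] [-12, -53, -22]
[-0.05, 0.08, -0.07] [-12, -51, -29]
[-0.04, 0.09, -0.06] [-11, -48, -36]
[-0.04, 0.1, -0.06] [-10, -44, -43]
```

```bash
python3 -m creep '[{"rot":[-0.15,0.01,-0.02],"linear":[9,3,28],"jaw":0},{"rot":[-0.14,0,-0.03],"linear":[6,-4,29],"jaw":0},{"rot":[-0.14,0.01,-0.04],"linear":[4,-12,30],"jaw":0},{"rot":[-0.13,0.01,-0.05],"linear":[1,-19,29],"jaw":0},{"rot":[-0.12,0.01,-0.06],"linear":[-2,-26,27],"jaw":0},{"rot":[-0.12,0.02,-0.06],"linear":[-4,-33,23],"jaw":0},{"rot":[-0.11,0.02,-0.07],"linear":[-6,-39,19],"jaw":0},{"rot":[-0.1,0.03,-0.08],"linear":[-8,-44,14],"jaw":0},{"rot":[-0.09,0.04,-0.08],"linear":[-10,-48,7],"jaw":0},{"rot":[-0.08,0.05,-0.08],"linear":[-11,-51,1],"jaw":0},{"rot":[-0.07,0.06,-0.08],"linear":[-12,-53,-7],"jaw":0},{"rot":[-0.06,0.06,-0.08],"linear":[-12,-54,-14],"jaw":0},{"rot":[0,0,0],"linear":[0,0,0],"jaw":0}]'
python3 - <<'E'
from ik import *
s,R=st();q0=s["joint_pos"]
RC=np.array([.5216,-.280,0])
def T(ph,back,dz):
    P,R=tcp_for(RC,.017,np.radians(ph),back,.03,.058);P[2]+=dz;return P,R
qw,e=ik(*T(30,.10,.10),q0,.02,1e-3);print(qw.round(2),e)
plan(*T(30,.10,.10),6)
E
```

```text
clock: 28.2
tcp_pos: [0.536, -0.4263, 0.2646]
eef_rot: [0.658, 0.727, -0.031, -0.196]
force: [0.1, 0.0, 0.2]
opening: 0.997
t 28.2 p [ 536.  -426.3  264.6] x [ 0.921 -0.303 -0.244] z [-0.326 -0.944 -0.058] q [ 1.18  0.26 -0.19  2.29  4.04  0.86  1.08] F [0.1 0.  0.2] op 0.997
[ 1.24  0.37 -0.12  2.41  4.54  0.9   1.15] 7.534609373358356e-07
rot [-0.031, 0.051, -0.047] lin [-10.5, -31.9, -17.8]
rot [-0.031, 0.051, -0.047] lin [-8.1, -31.8, -19.3]
rot [-0.031, 0.051, -0.047] lin [-5.6, -31.5, -20.6]
rot [-0.031, 0.051, -0.047] lin [-3.0, -31.0, -21.8]
rot [-0.031, 0.051, -0.047] lin [-0.5, -30.4, -22.8]
rot [-0.031, 0.051, -0.047] lin [2.1, -29.7, -23.7]
```

```bash
python3 -m creep '[{"rot":[-0.031,0.051,-0.047],"linear":[-10.5,-31.9,-17.8],"jaw":0},{"rot":[-0.031,0.051,-0.047],"linear":[-8.1,-31.8,-19.3],"jaw":0},{"rot":[-0.031,0.051,-0.047],"linear":[-5.6,-31.5,-20.6],"jaw":0},{"rot":[-0.031,0.051,-0.047],"linear":[-3,-31,-21.8],"jaw":0},{"rot":[-0.031,0.051,-0.047],"linear":[-0.5,-30.4,-22.8],"jaw":0},{"rot":[-0.031,0.051,-0.047],"linear":[2.1,-29.7,-23.7],"jaw":0},{"rot":[0,0,0],"linear":[0,0,0],"jaw":0}]'
python3 - <<'E'
from ik import *
s,R=st();q0=s["joint_pos"]
c=eyes.camera("wrist");cv2.imwrite("pics/w9.png",c["image"])
hsv=cv2.cvtColor(c["image"],cv2.COLOR_BGR2HSV)
w=cv2.inRange(hsv,(0,0,165),(180,50,255))
n,l,stt,ce=cv2.connectedComponentsWithStats(w)
K=np.array([onz(c,ce[i],.066,s)[:2] for i in range(1,n) if 200<stt[i,4]<6000]);print(K.round(3).tolist())
RC=np.array([.5216,-.280,0])
def T(ph,back,dz):
    P,R=tcp_for(RC,.017,np.radians(ph),back,.03,.058);P[2]+=dz;return P,R
A=T(38,.065,.045);plan(*A,4);print();plan(*T(40,.056,0),4,*A)
q,e=ik(*A,q0,.0,1e-3);print(q.round(2),e);print(ik(*T(40,.056,0),q,0,1e-3))
E
```

```text
clock: 29.08
tcp_pos: [0.4749, -0.2825, 0.1048]
eef_rot: [0.687, 0.68, 0.187, -0.173]
force: [-0.6, 0.2, -0.3]
opening: 1.0
t 29.075 p [ 474.9 -282.5  104.8] x [ 0.87   0.016 -0.493] z [ 0.022 -1.     0.005] q [ 1.22  0.38 -0.14  2.41  4.47  0.88  1.19] F [-0.6  0.2 -0.3] op 1.0
[[0.877, 0.02], [0.971, -0.678], [0.992, -0.604], [0.94, -0.334], [0.857, -0.321], [0.856, -0.268], [0.648, -0.163], [0.626, -0.051], [0.572, -0.266], [0.573, -0.293], [0.547, -0.267], [0.547, -0.294], [0.521, -0.267], [0.521, -0.294], [0.494, -0.268], [0.495, -0.295], [0.468, -0.268], [0.469, -0.295], [0.464, -0.457]]
rot [0.002, 0.0, -0.037] lin [14.1, -11.1, -0.8]
rot [0.002, 0.0, -0.037] lin [14.5, -10.6, -0.8]
rot [0.002, 0.0, -0.037] lin [14.8, -10.1, -0.7]
rot [0.002, 0.0, -0.037] lin [15.2, -9.5, -0.7]

rot [0.0, -0.0, -0.009] lin [8.7, -8.0, -0.0]
rot [0.0, -0.0, -0.009] lin [8.8, -7.9, -0.0]
rot [0.0, -0.0, -0.009] lin [8.8, -7.8, -0.0]
rot [0.0, -0.0, -0.009] lin [8.9, -7.8, -0.0]
[ 1.11  0.45 -0.17  2.35  4.43  0.69  1.15] 3.576835867587502e-07
(array([ 1.05212273,  0.55941911, -0.1477924 ,  2.32334472,  4.31067198,
        0.67522726,  1.27855795]), np.float64(6.532695346141564e-07))
```

```bash
python3 -m creep '[{"rot":[0.002,0,-0.037],"linear":[14.1,-11.1,-0.8],"jaw":0},{"rot":[0.002,0,-0.037],"linear":[14.5,-10.6,-0.8],"jaw":0},{"rot":[0.002,0,-0.037],"linear":[14.8,-10.1,-0.7],"jaw":0},{"rot":[0.002,0,-0.037],"linear":[15.2,-9.5,-0.7],"jaw":0},{"rot":[0,0,-0.009],"linear":[8.7,-8,0],"jaw":0},{"rot":[0,0,-0.009],"linear":[8.8,-7.9,0],"jaw":0},{"rot":[0,0,-0.009],"linear":[8.8,-7.8,0],"jaw":0},{"rot":[0,0,-0.009],"linear":[8.9,-7.8,0],"jaw":0},{"rot":[0,0,0],"linear":[0,0,0],"jaw":0}]'
python3 - <<'E'
from ik import *
s,R=st()
RC=np.array([.521,-.2805,0])
plan(*tcp_for(RC,.017,np.radians(40),.056,.03,.058),1)
E
```

```text
clock: 30.25
tcp_pos: [0.5084, -0.2785, -0.0099]
eef_rot: [0.665, 0.662, 0.249, -0.237]
force: [0.5, 0.3, 0.4]
opening: 1.001
t 30.25 p [ 508.4 -278.5   -9.9] x [ 0.763  0.015 -0.646] z [ 0.018 -1.    -0.002] q [ 1.03  0.57 -0.16  2.33  4.24  0.66  1.33] F [0.5 0.3 0.4] op 1.001
rot [-0.001, -0.002, 0.004] lin [-0.9, 2.7, 2.2]
```

```bash
python3 -m creep '[{"rot":[0,0,0],"linear":[-0.5,2,1],"jaw":40},{"rot":[0,0,0],"linear":[0,0,0],"jaw":120},{"rot":[0,0,0],"linear":[0,0,0],"jaw":160},{"rot":[0,0,0],"linear":[0,0,0],"jaw":160},{"rot":[0,0,0],"linear":[0,0,0],"jaw":160}]' 80
python3 -m creep '[{"rot":[0,0,0],"linear":[-4.5,5.4,0],"jaw":160},{"rot":[0,0,0],"linear":[-8.5,10,0],"jaw":160},{"rot":[0,0,0],"linear":[0,0,0],"jaw":160}]' 80
python3 - <<'E'
from ik import *
s,R=st();c=eyes.camera("wrist");cv2.imwrite("pics/w10.png",c["image"])
hsv=cv2.cvtColor(c["image"],cv2.COLOR_BGR2HSV)
w=cv2.inRange(hsv,(0,0,165),(180,50,255))
n,l,stt,ce=cv2.connectedComponentsWithStats(w)
print([onz(c,ce[i],.086,s)[:2].round(4).tolist() for i in range(1,n) if 400<stt[i,4]<6000])
E
```

```text
clock: 30.88
tcp_pos: [0.5099, -0.2805, -0.0062]
eef_rot: [0.667, 0.662, 0.248, -0.237]
force: [-3.7, -0.1, 5.2]
opening: 0.694
clock: 31.25
tcp_pos: [0.5092, -0.2799, 0.0133]
eef_rot: [0.666, 0.661, 0.249, -0.237]
force: [-0.1, -0.6, -2.8]
opening: 0.695
t 31.25 p [ 509.2 -279.9   13.3] x [ 0.763  0.014 -0.646] z [ 0.018 -1.     0.001] q [ 1.05  0.5  -0.18  2.33  4.31  0.63  1.24] F [-0.1 -0.6 -2.8] op 0.695
[[0.5711, -0.2922], [0.5705, -0.2654], [0.5449, -0.2659], [0.5454, -0.2926], [0.5191, -0.2663], [0.5196, -0.293], [0.4932, -0.2667], [0.4937, -0.2935], [0.4673, -0.2672], [0.4678, -0.2939]]
```

Regrasped level, with the rack centre 10 mm ahead of the TCP. Next I plan the entry: yawed slightly, then straightening inside.

```bash
cat >> ik.py <<'E'
def pl(cx,cy,dy,u,ph=np.radians(40.2)):
    R,f=tool(ph,yaw+dy);return C+cx*ex+cy*ey-.0102*f+ez*(u-.0062),R
E
python3 - <<'E'
from ik import *
s,R=st();q=s["joint_pos"]
W=[pl(-.19,-.07,.15,.022),pl(-.17,-.06,.15,.016),pl(-.14,-.055,.1,.013),pl(-.10,-.05,.04,.013),pl(-.012,-.048,0,.013)]
N=[8,2,3,3,6];P0,R0=s["tcp_pos"],R
for w,n in zip(W,N):
    q,e=ik(*w,q,0,3e-3);print(w[0].round(3),q.round(2),round(e,3));plan(*w,n,P0,R0);P0,R0=w
E
```

```text
t 31.3 p [ 509.  -279.8   12.7] x [ 0.763  0.014 -0.646] z [ 0.018 -1.     0.   ] q [ 1.05  0.51 -0.18  2.33  4.31  0.63  1.24] F [ 0.3  0.  -2.5] op 0.69
[ 0.511 -0.111  0.016] [ 0.8   0.42 -0.22  2.54  3.95  0.67  1.46] 0.0
rot [-0.008, 0.01, 0.0] lin [0.3, 0.7, -21.0]
rot [-0.008, 0.01, 0.0] lin [0.5, 0.9, -21.0]
rot [-0.008, 0.01, 0.0] lin [0.7, 1.1, -21.0]
rot [-0.008, 0.01, 0.0] lin [0.9, 1.3, -21.0]
rot [-0.008, 0.01, 0.0] lin [1.1, 1.4, -21.0]
rot [-0.008, 0.01, 0.0] lin [1.3, 1.6, -20.9]
rot [-0.008, 0.01, 0.0] lin [1.5, 1.8, -20.9]
rot [-0.008, 0.01, 0.0] lin [1.7, 2.0, -20.9]
[ 0.532 -0.102  0.01 ] [ 0.73  0.45 -0.23  2.52  3.85  0.66  1.5 ] 0.0
rot [0.0, 0.0, 0.0] lin [10.1, 4.6, -3.4]
rot [0.0, 0.0, 0.0] lin [10.1, 4.6, -3.4]
[ 0.562 -0.097  0.007] [ 0.61  0.47 -0.22  2.48  3.67  0.64  1.54] 0.0
rot [0.011, -0.013, 0.0] lin [8.4, 5.8, -0.3]
rot [0.011, -0.013, 0.0] lin [8.4, 5.8, -0.5]
rot [0.011, -0.013, 0.0] lin [8.4, 5.8, -0.7]
[ 0.602 -0.093  0.007] [ 0.48  0.49 -0.21  2.41  3.47  0.6   1.57] 0.0
rot [0.013, -0.015, -0.0] lin [10.3, 8.7, -0.5]
rot [0.013, -0.015, -0.0] lin [10.3, 8.7, -0.8]
rot [0.013, -0.015, -0.0] lin [10.2, 8.7, -1.1]
[ 0.69  -0.093  0.007] [ 0.35  0.56 -0.18  2.21  3.32  0.48  1.59] 0.0
rot [0.004, -0.005, 0.0] lin [11.2, 9.5, 0.2]
rot [0.004, -0.005, 0.0] lin [11.2, 9.5, 0.1]
rot [0.004, -0.005, 0.0] lin [11.2, 9.5, -0.0]
rot [0.004, -0.005, 0.0] lin [11.2, 9.5, -0.1]
rot [0.004, -0.005, 0.0] lin [11.2, 9.5, -0.2]
rot [0.004, -0.005, 0.0] lin [11.2, 9.5, -0.3]
```

```bash
python3 -m creep '[{"rot":[-0.008,0.01,0],"linear":[0.3,0.7,-21],"jaw":160},{"rot":[-0.008,0.01,0],"linear":[0.5,0.9,-21],"jaw":160},{"rot":[-0.008,0.01,0],"linear":[0.7,1.1,-21],"jaw":160},{"rot":[-0.008,0.01,0],"linear":[0.9,1.3,-21],"jaw":160},{"rot":[-0.008,0.01,0],"linear":[1.1,1.4,-21],"jaw":160},{"rot":[-0.008,0.01,0],"linear":[1.3,1.6,-21],"jaw":160},{"rot":[-0.008,0.01,0],"linear":[1.5,1.8,-21],"jaw":160},{"rot":[-0.008,0.01,0],"linear":[1.7,2,-21],"jaw":160},{"rot":[0,0,0],"linear":[0,0,0],"jaw":160}]' 80
python3 - <<'E'
from ik import *
s,R=st();q=s["joint_pos"]
c=eyes.camera("wrist");cv2.imwrite("pics/w11.png",c["image"])
W=[pl(-.165,-.06,.15,.016),pl(-.14,-.055,.1,.013)]
P0,R0=s["tcp_pos"],R
for w,n in zip(W,(3,3)):plan(*w,n,P0,R0);P0,R0=w
E
```

```text
clock: 32.42
tcp_pos: [0.5108, -0.109, 0.0153]
eef_rot: [0.676, 0.649, 0.285, -0.202]
force: [-0.5, -0.5, -2.4]
opening: 0.691
t 32.425 p [ 510.8 -109.    15.3] x [ 0.756  0.097 -0.647] z [ 0.123 -0.992 -0.005] q [ 0.77  0.43 -0.25  2.56  3.84  0.67  1.53] F [-0.5 -0.5 -2.4] op 0.691
rot [-0.001, -0.001, 0.001] lin [7.9, 4.3, -1.2]
rot [-0.001, -0.001, 0.001] lin [7.9, 4.3, -1.2]
rot [-0.001, -0.001, 0.001] lin [7.9, 4.3, -1.2]
rot [0.011, -0.013, 0.0] lin [7.1, 4.7, -0.6]
rot [0.011, -0.013, 0.0] lin [7.1, 4.7, -0.7]
rot [0.011, -0.013, 0.0] lin [7.1, 4.7, -0.9]
```

```bash
python3 -m creep '[{"rot":[0,0,0],"linear":[7.9,4.3,-1.2],"jaw":160},{"rot":[0,0,0],"linear":[7.9,4.3,-1.2],"jaw":160},{"rot":[0,0,0],"linear":[7.9,4.3,-1.2],"jaw":160},{"rot":[0.011,-0.013,0],"linear":[7.1,4.7,-0.6],"jaw":160},{"rot":[0.011,-0.013,0],"linear":[7.1,4.7,-0.7],"jaw":160},{"rot":[0.011,-0.013,0],"linear":[7.1,4.7,-0.9],"jaw":160},{"rot":[0,0,0],"linear":[0,0,0],"jaw":160}]' 80
python3 - <<'E'
from ik import *
s,R=st();q=s["joint_pos"]
c=eyes.camera("wrist");cv2.imwrite("pics/w12.png",c["image"])
cs=eyes.camera("scene");cv2.imwrite("pics/s12.png",cs["image"])
for x in ("FR",): print("front right floor corner / roof corner pred px",[proj(c,C-.1*ex+b*ey+z*ez,s).round() for b in(-.11,.11) for z in(.135,)])
W=[pl(-.10,-.05,.04,.013),pl(-.012,-.048,0,.013)]
P0,R0=s["tcp_pos"],R
for w,n in zip(W,(3,6)):plan(*w,n,P0,R0);P0,R0=w
a=cs["image"][150:400,160:460];cv2.imwrite("pics/v12.png",np.hstack([cv2.resize(a,(460,383)),cv2.resize(c["image"],(340,255)).copy() if 0 else np.vstack([cv2.resize(c["image"],(340,255)),np.zeros((128,340,3),np.uint8)])]))
E
```

```text
clock: 33.35
tcp_pos: [0.5638, -0.0988, 0.0082]
eef_rot: [0.671, 0.656, 0.267, -0.218]
force: [-0.2, -0.2, -2.7]
opening: 0.695
t 33.35 p [563.8 -98.8   8.2] x [ 0.762  0.057 -0.645] z [ 0.071 -0.997 -0.003] q [ 0.59  0.48 -0.25  2.48  3.58  0.65  1.6 ] F [-0.2 -0.2 -2.7] op 0.695
front right floor corner / roof corner pred px [array([511., -22.]), array([-80.,  -6.])]
rot [0.012, -0.016, -0.0] lin [10.1, 7.9, -1.1]
rot [0.012, -0.016, -0.0] lin [10.0, 7.8, -1.3]
rot [0.012, -0.016, -0.0] lin [10.0, 7.8, -1.6]
rot [0.004, -0.005, 0.0] lin [11.2, 9.5, 0.2]
rot [0.004, -0.005, 0.0] lin [11.2, 9.5, 0.1]
rot [0.004, -0.005, 0.0] lin [11.2, 9.5, -0.0]
rot [0.004, -0.005, 0.0] lin [11.2, 9.5, -0.1]
rot [0.004, -0.005, 0.0] lin [11.2, 9.5, -0.2]
rot [0.004, -0.005, 0.0] lin [11.2, 9.5, -0.3]
```

View pics/v12.png

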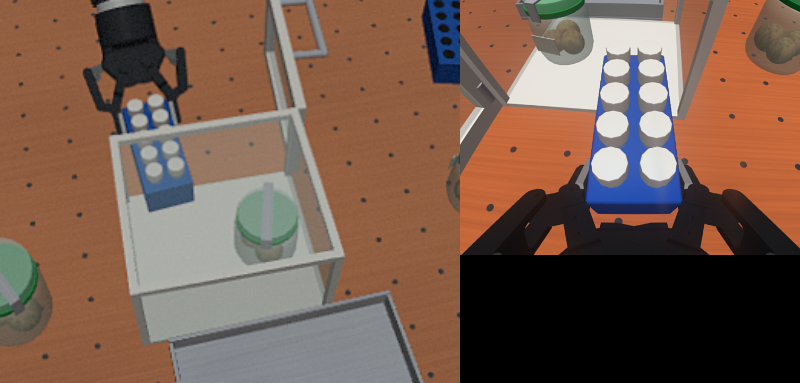

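It's entering cleanly: the far end is inside, central in the opening, and clear of the jar. I'll shift slightly left to keep the knuckles off the right wall, and watch the force.

```bash
python3 - <<'E'
from ik import *
s,R=st()
W=[pl(-.10,-.042,.04,.013),pl(-.02,-.040,0,.013)]
P0,R0=s["tcp_pos"],R
for w,n in zip(W,(4,6)):plan(*w,n,P0,R0);P0,R0=w
E
```

```text
t 33.45 p [562.7 -99.6   7.8] x [ 0.762  0.055 -0.646] z [ 0.07  -0.998 -0.003] q [ 0.59  0.48 -0.25  2.48  3.58  0.65  1.6 ] F [-0.3 -0.  -2.9] op 0.691
rot [0.009, -0.011, 0.0] lin [7.8, 6.3, -3.0]
rot [0.009, -0.011, 0.0] lin [7.8, 6.3, -3.1]
rot [0.009, -0.011, 0.0] lin [7.8, 6.2, -3.3]
rot [0.009, -0.011, 0.0] lin [7.7, 6.2, -3.4]
rot [0.004, -0.005, 0.0] lin [10.2, 8.6, 0.1]
rot [0.004, -0.005, 0.0] lin [10.2, 8.6, 0.0]
rot [0.004, -0.005, 0.0] lin [10.2, 8.6, -0.0]
rot [0.004, -0.005, 0.0] lin [10.2, 8.6, -0.1]
rot [0.004, -0.005, 0.0] lin [10.2, 8.6, -0.2]
rot [0.004, -0.005, 0.0] lin [10.2, 8.6, -0.3]
```

```bash
python3 -m creep '[{"rot":[0.009,-0.011,0],"linear":[7.8,6.3,-3],"jaw":160},{"rot":[0.009,-0.011,0],"linear":[7.8,6.3,-3.1],"jaw":160},{"rot":[0.009,-0.011,0],"linear":[7.8,6.2,-3.3],"jaw":160},{"rot":[0.009,-0.011,0],"linear":[7.7,6.2,-3.4],"jaw":160},{"rot":[0.004,-0.005,0],"linear":[10.2,8.6,0],"jaw":160},{"rot":[0.004,-0.005,0],"linear":[10.2,8.6,0],"jaw":160}]' 80
python3 -m creep '[{"rot":[0.004,-0.005,0],"linear":[10.2,8.6,0],"jaw":160},{"rot":[0.004,-0.005,0],"linear":[10.2,8.6,0],"jaw":160},{"rot":[0,0,0],"linear":[0,0,0],"jaw":160}]' 80
python3 - <<'E'
from ik import *
s,R=st()
plan(*pl(-.02,-.040,0,.012),3)
E
```

```text
clock: 34.2
tcp_pos: [0.6294, -0.0855, 0.0071]
eef_rot: [0.663, 0.665, 0.243, -0.243]
force: [0.3, 0.7, -2.6]
opening: 0.693
clock: 34.58
tcp_pos: [0.6572, -0.0848, 0.008]
eef_rot: [0.662, 0.666, 0.238, -0.246]
force: [-1.2, -0.3, -1.3]
opening: 0.695
t 34.575 p [657.2 -84.8   8. ] x [ 0.765 -0.009 -0.644] z [-0.013 -1.    -0.001] q [ 0.36  0.53 -0.21  2.3   3.25  0.54  1.66] F [-1.2 -0.3 -1.3] op 0.695
rot [0.003, -0.004, -0.001] lin [6.8, 4.8, -0.2]
rot [0.003, -0.004, -0.001] lin [6.8, 4.8, -0.2]
rot [0.003, -0.004, -0.001] lin [6.8, 4.8, -0.2]
```

```bash
python3 -m creep '[{"rot":[0.003,-0.004,0],"linear":[6.8,5.2,-0.2],"jaw":160},{"rot":[0,0,0],"linear":[0,0,0],"jaw":160}]' 80
python3 -m creep '[{"rot":[0.003,-0.004,0],"linear":[6.8,5.2,-0.2],"jaw":160},{"rot":[0.003,-0.004,0],"linear":[6.8,5,-0.2],"jaw":160},{"rot":[0,0,0],"linear":[0,0,0],"jaw":160}]' 80
python3 - <<'E'
from ik import *
s,R=st()
plan(*pl(-.02,-.040,0,.006),3)
c=eyes.camera("wrist");cv2.imwrite("pics/w13.png",c["image"])
hsv=cv2.cvtColor(c["image"],cv2.COLOR_BGR2HSV)
w=cv2.inRange(hsv,(0,0,165),(180,50,255))
n,l,stt,ce=cv2.connectedComponentsWithStats(w)
print([onz(c,ce[i],.078,s)[:2].round(4).tolist() for i in range(1,n) if 400<stt[i,4]<6000])
E
```

```text
clock: 34.83
tcp_pos: [0.6646, -0.0847, 0.007]
eef_rot: [0.662, 0.667, 0.237, -0.248]
force: [0.5, -0.0, -2.5]
opening: 0.691
clock: 35.2
tcp_pos: [0.6823, -0.0843, 0.0063]
eef_rot: [0.661, 0.668, 0.233, -0.251]
force: [0.1, -0.2, -1.8]
opening: 0.691
t 35.2 p [682.3 -84.3   6.3] x [ 0.765 -0.02  -0.644] z [-0.027 -1.    -0.001] q [ 0.32  0.56 -0.19  2.24  3.2   0.51  1.67] F [ 0.1 -0.2 -1.8] op 0.691
rot [-0.0, -0.0, -0.001] lin [1.3, -1.7, 0.1]
rot [-0.0, -0.0, -0.001] lin [1.3, -1.7, 0.1]
rot [-0.0, -0.0, -0.001] lin [1.3, -1.7, 0.1]
[[0.7919, -0.2461], [0.7459, -0.0725], [0.7451, -0.0996], [0.7198, -0.0718], [0.719, -0.0989], [0.6936, -0.071], [0.6928, -0.0982], [0.6674, -0.0703], [0.6666, -0.0974], [0.618, -0.0092], [0.6128, -0.0823]]
```

```bash
python3 -m creep '[{"rot":[0,0,0],"linear":[1.5,-1.8,0],"jaw":160},{"rot":[0,0,0],"linear":[1.5,-1.8,0],"jaw":160},{"rot":[0,0,0],"linear":[1.3,-1.6,0],"jaw":160},{"rot":[0,0,0],"linear":[0,0,0],"jaw":160}]' 80
python3 - <<'E'
from ik import *
st()
E
```

```text
clock: 35.75
tcp_pos: [0.6813, -0.0846, -0.0001]
eef_rot: [0.661, 0.668, 0.233, -0.251]
force: [-4.1, 1.3, 4.5]
opening: 0.695
t 35.75 p [ 6.813e+02 -8.460e+01 -1.000e-01] x [ 0.765 -0.021 -0.644] z [-0.028 -1.    -0.   ] q [ 0.32  0.57 -0.19  2.25  3.2   0.53  1.68] F [-4.1  1.3  4.5] op 0.695
```

```bash
python3 -m creep '[{"rot":[0,0,0],"linear":[0,0,0],"jaw":110},{"rot":[0,0,0],"linear":[0,0,0],"jaw":50},{"rot":[0,0,0],"linear":[0,0,0],"jaw":50}]' 80
python3 -m creep '[{"rot":[0,0,0],"linear":[-8,-6.5,0],"jaw":50},{"rot":[0,0,0],"linear":[-10.2,-8.6,0],"jaw":50},{"rot":[0,0,0],"linear":[-12,-10,0],"jaw":50},{"rot":[0,0,0],"linear":[-12,-10,0],"jaw":50},{"rot":[0,0,0],"linear":[-12,-10,0],"jaw":50},{"rot":[0,0,0],"linear":[-10,-8,0],"jaw":50},{"rot":[0,0,0],"linear":[0,0,0],"jaw":50}]'
python3 - <<'E'
from ik import *
s,R=st();c=eyes.camera("wrist");cv2.imwrite("pics/w14.png",c["image"])
hsv=cv2.cvtColor(c["image"],cv2.COLOR_BGR2HSV)
w=cv2.inRange(hsv,(0,0,165),(180,50,255))
n,l,stt,ce=cv2.connectedComponentsWithStats(w)
print([onz(c,ce[i],.072,s)[:2].round(4).tolist() for i in range(1,n) if 300<stt[i,4]<6000])
E
```

```text
clock: 36.12
tcp_pos: [0.6815, -0.0809, -0.0006]
eef_rot: [0.661, 0.667, 0.236, -0.25]
force: [-1.2, 5.5, 1.8]
opening: 0.803
clock: 37.0
tcp_pos: [0.5961, -0.0829, -0.0007]
eef_rot: [0.66, 0.668, 0.234, -0.253]
force: [-0.0, 0.8, -0.2]
opening: 0.801
t 37.0 p [596.1 -82.9  -0.7] x [ 0.762 -0.022 -0.647] z [-0.029 -1.    -0.001] q [ 0.37  0.51 -0.2   2.45  3.24  0.67  1.67] F [-0.   0.8 -0.2] op 0.801
[[0.7191, -0.0718], [0.7182, -0.099], [0.6928, -0.0711], [0.692, -0.0981], [0.6842, -0.0088], [0.6666, -0.0704], [0.6658, -0.0974], [0.6404, -0.0696], [0.6396, -0.0966], [0.5658, 0.0221]]
```

The rack is released, level and inside: centre at about cab (−20, −39) mm, with its near end 10 mm behind the front plane. Now I look for a way to push the handle bar shut from this arm configuration.

```bash
python3 - <<'E'
from ik import *
s,R=st();q0=s["joint_pos"]
def ikx(P,x,q0,m=.03):
    def f(q):
        a,R=F(q);return np.r_[(a-P)*5,R[:,0]-x,2e-3*(q-q0)]
    o=least_squares(f,np.clip(q0,lo+m+.01,hi-m-.01),bounds=(lo+m,hi-m));return o.x,np.linalg.norm(f(o.x)[:6])
for nm,P in(("open",[.46,.165,.06]),("mid",[.44,.03,.06]),("shut",[.53,-.09,.06]),("shutlow",[.59,-.1,.06])):
  P=np.array(P)
  for ph in(50,65,80,90):
    for hd in(0,.5,-.5,1.2):
      x=np.array([np.cos(np.radians(ph))*np.cos(hd),np.cos(np.radians(ph))*np.sin(hd),-np.sin(np.radians(ph))])
      q,e=ikx(P,x,q0)
      if e<.01: print(nm,ph,hd,q.round(2))
      if ph==90:break
E
```

```text
t 37.05 p [ 5.974e+02 -8.280e+01 -1.000e-01] x [ 0.764 -0.022 -0.645] z [-0.029 -1.    -0.001] q [ 0.37  0.51 -0.2   2.45  3.24  0.67  1.67] F [ 0.8  0.9 -0.3] op 0.805
open 50 0 [-0.04  0.12 -0.66  2.49  1.66  0.48  1.67]
open 50 0.5 [-0.26  0.06  0.05  2.53  4.14  0.23  1.67]
open 50 -0.5 [-0.1   0.41 -0.92  2.25  1.28  1.09  1.67]
open 65 0 [ 0.62  0.24 -1.24  2.29  0.92  0.58  1.67]
open 65 -0.5 [ 0.35  0.47 -1.24  2.15  1.07  1.04  1.67]
open 80 0 [ 0.6   0.45 -1.24  2.06  0.69  0.89  1.67]
open 80 -0.5 [ 0.5   0.52 -1.24  2.    0.78  1.03  1.67]
open 90 0 [ 0.55  0.62 -1.24  1.89  0.66  1.12  1.67]
mid 50 -0.5 [ 0.04  0.12 -0.68  2.49  1.35  0.71  1.67]
mid 65 -0.5 [ 0.23  0.06 -0.61  2.34  0.7   0.57  1.67]
mid 80 -0.5 [ 0.91  0.31 -1.24  2.15  0.57  0.84  1.67]
shut 50 0 [0.19 0.15 0.09 2.43 4.22 0.23 1.67]
shut 50 -0.5 [ 0.26  0.19 -0.4   2.39  1.67  0.44  1.67]
shut 65 -0.5 [ 1.06  0.42 -1.24  2.18  1.09  0.71  1.67]
shut 80 -0.5 [ 1.04  0.6  -1.24  1.94  0.82  0.99  1.67]
shutlow 50 0 [0.09 0.25 0.18 2.29 4.36 0.23 1.67]
shutlow 50 -0.5 [ 0.34  0.3  -0.45  2.26  1.63  0.46  1.67]
shutlow 65 -0.5 [ 0.98  0.59 -1.22  2.04  1.19  0.84  1.67]
shutlow 80 -0.5 [ 0.95  0.74 -1.24  1.78  0.92  1.11  1.67]
shutlow 90 0 [ 0.9   0.86 -1.24  1.59  0.84  1.31  1.67]
```

```bash
python3 - <<'E'
from ik import *
s,R=st();q0=s["joint_pos"]
def tip(q): P,R=F(q);return P-.03*R[:,0]
q1=np.array([.3,-.2,-.1,2.0,3.0,.7,1.6]);q2=np.array([.1,-.15,-.05,1.8,0.3,.7,1.3])
# natural tool-down pose outside the open door handle
Pn=np.array([.45,.20,.2])
def f(q): a,R=F(q);return np.r_[(a-Pn)*5,R[:,0]-[0,0,-1],.02*(q[2:3]),.02*q[4:5],.02*(q[6:7]-1.2)]
o=least_squares(f,[-.4,.2,0,1.7,0,1.2,1.2],bounds=(lo+.03,hi-.03));q3=o.x;print(q3.round(2),o.cost)
path=lin(q0,q1,6)+lin(q1,q2,20)+lin(q2,q3,10)
out,qe=rows(path,q0);print("sim",rows(path[:6],q0)[1].round(2),rows(path[:26],q0)[1].round(2),qe.round(2))
print([tip(q).round(2).tolist() for q in path]);print(max(np.linalg.norm(w) for w,l in out),max(np.linalg.norm(l) for w,l in out))
for w,l in out[:20]:print(w,l)
E
```

```text
t 37.05 p [ 5.974e+02 -8.280e+01 -1.000e-01] x [ 0.764 -0.022 -0.645] z [-0.029 -1.    -0.001] q [ 0.37  0.51 -0.2   2.45  3.24  0.67  1.67] F [ 0.8  0.9 -0.3] op 0.805
[-0.43  0.18 -0.    1.68  0.    1.28  1.2 ] 5.45944263831864e-23
sim [ 0.41 -0.2  -0.19  2.    3.02  0.7   1.56] [ 0.21 -0.15 -0.14  1.8   0.26  0.69  1.33] [-0.07  0.19 -0.42  1.68  0.08  1.28  1.13]
[[0.64, -0.11, 0.12], [0.69, -0.13, 0.24], [0.71, -0.15, 0.37], [0.71, -0.16, 0.51], [0.68, -0.17, 0.65], [0.63, -0.16, 0.78], [0.62, -0.19, 0.78], [0.62, -0.21, 0.78], [0.61, -0.23, 0.77], [0.6, -0.26, 0.76], [0.6, -0.27, 0.74], [0.59, -0.29, 0.73], [0.59, -0.3, 0.71], [0.59, -0.31, 0.68], [0.58, -0.31, 0.66], [0.58, -0.31, 0.63], [0.58, -0.31, 0.61], [0.58, -0.3, 0.58], [0.58, -0.29, 0.56], [0.58, -0.27, 0.53], [0.59, -0.25, 0.51], [0.59, -0.23, 0.49], [0.6, -0.2, 0.48], [0.6, -0.17, 0.46], [0.61, -0.14, 0.45], [0.61, -0.11, 0.45], [0.61, -0.08, 0.42], [0.6, -0.04, 0.39], [0.6, -0.01, 0.36], [0.58, 0.02, 0.34], [0.57, 0.05, 0.32], [0.55, 0.09, 0.29], [0.53, 0.12, 0.28], [0.5, 0.15, 0.26], [0.48, 0.17, 0.24], [0.45, 0.2, 0.23]]
0.20712315177207982 152.9477034806342
[0.01, -0.07, 0.19] [-15, 126, 34]
[0.02, -0.06, 0.19] [-15, 132, 29]
[0.02, -0.05, 0.19] [-16, 138, 23]
[0.03, -0.04, 0.2] [-16, 143, 18]
[0.04, -0.03, 0.2] [-16, 148, 13]
[0.05, -0.02, 0.2] [-15, 152, 8]
[0.12, -0.08, 0.0] [2, 1, 29]
[0.12, -0.08, 0.0] [2, 1, 28]
[0.12, -0.08, 0.0] [1, 1, 27]
[0.12, -0.08, 0.0] [1, 0, 27]
[0.12, -0.08, 0.0] [1, -1, 26]
[0.12, -0.08, 0.0] [0, -1, 26]
[0.12, -0.08, 0.0] [0, -2, 26]
[0.12, -0.08, 0.0] [-1, -3, 27]
[0.12, -0.08, 0.0] [-1, -3, 27]
[0.12, -0.08, 0.0] [-1, -4, 27]
[0.12, -0.08, 0.0] [-2, -4, 28]
[0.12, -0.08, 0.0] [-2, -4, 29]
[0.12, -0.08, 0.0] [-2, -4, 30]
[0.12, -0.08, 0.0] [-3, -4, 31]
```

```bash
python3 -m creep '[{"rot":[0,0,0],"linear":[-22,18,0],"jaw":120},{"rot":[0,0,0],"linear":[-28,25,0],"jaw":255},{"rot":[0,0,0],"linear":[-28,30,0],"jaw":255},{"rot":[0,0,0],"linear":[-25,30,0],"jaw":255},{"rot":[0,0,0],"linear":[-20,24,0],"jaw":255}]' 30
python3 - <<'E'
from ik import *
s,R=st();q0=s["joint_pos"]
def tip(q): P,R=F(q);return P-.03*R[:,0]
q2=np.array([q0[0]-.1,-.1,q0[2],1.8,0.2,.7,1.5])
Pn=np.array([.45,.20,.2])
def f(q): a,R=F(q);return np.r_[(a-Pn)*5,R[:,0]-[0,0,-1],.02*(q[2:3]-q0[2]),.02*q[4:5],.02*(q[6:7]-1.4)]
q3=least_squares(f,[-.4,.2,0,1.7,0,1.2,1.2],bounds=(lo+.03,hi-.03)).x;print(q3.round(2))
path=lin(q0,q2,21)+lin(q2,q3,10)
out,qe=rows(path,q0);print("sim",rows(path[:21],q0)[1].round(2),qe.round(2))
print([tip(q).round(2).tolist() for q in path[::2]]);print(max(np.linalg.norm(w) for w,l in out),max(np.linalg.norm(l) for w,l in out))
for w,l in out:print(w,l)
E
```

```text
clock: 37.67
tcp_pos: [0.588, -0.0844, 0.1612]
eef_rot: [0.662, 0.669, 0.232, -0.245]
force: [0.1, -0.7, -0.8]
opening: -0.002
t 37.675 p [588.  -84.4 161.2] x [ 0.773 -0.013 -0.635] z [-0.02  -1.    -0.004] q [ 0.43  0.04 -0.21  2.37  3.95  0.2   0.9 ] F [ 0.1 -0.7 -0.8] op -0.002
[-0.25  0.18 -0.21  1.68  0.04  1.28  1.4 ]
sim [ 0.31 -0.1  -0.2   1.8   0.2   0.7   1.5 ] [-0.01  0.2  -0.49  1.68  0.1   1.28  1.35]
[[0.59, -0.09, 0.21], [0.63, -0.11, 0.27], [0.66, -0.15, 0.33], [0.67, -0.19, 0.39], [0.66, -0.23, 0.43], [0.65, -0.26, 0.45], [0.63, -0.28, 0.45], [0.61, -0.28, 0.44], [0.6, -0.25, 0.42], [0.61, -0.2, 0.4], [0.61, -0.12, 0.41], [0.61, -0.05, 0.36], [0.58, 0.02, 0.32], [0.55, 0.09, 0.28], [0.5, 0.15, 0.25], [0.45, 0.2, 0.23]]
0.16155494421403513 45.43126676640219
[0.14, -0.02, 0.07] [-1, 41, 7]
[0.14, -0.01, 0.08] [-1, 42, 5]
[0.14, -0.01, 0.08] [0, 42, 3]
[0.14, -0.01, 0.08] [0, 41, 1]
[0.14, -0.01, 0.07] [1, 39, 0]
[0.14, -0.02, 0.07] [1, 37, -1]
[0.14, -0.02, 0.07] [1, 35, -2]
[0.14, -0.02, 0.07] [1, 32, -2]
[0.14, -0.02, 0.06] [1, 28, -2]
[0.14, -0.03, 0.06] [0, 25, -1]
[0.14, -0.03, 0.05] [-1, 21, 0]
[0.14, -0.04, 0.05] [-1, 16, 2]
[0.14, -0.04, 0.04] [-3, 12, 5]
[0.14, -0.05, 0.03] [-4, 8, 8]
[0.14, -0.06, 0.03] [-5, 4, 11]
[0.14, -0.07, 0.02] [-7, 1, 15]
[0.13, -0.07, 0.02] [-8, -3, 20]
[0.13, -0.08, 0.01] [-9, -6, 24]
[0.12, -0.09, 0.01] [-11, -8, 29]
[0.12, -0.1, 0.0] [-12, -11, 35]
[0.11, -0.11, -0.0] [-13, -12, 40]
[-0.02, -0.05, 0.06] [8, 19, 40]
[-0.02, -0.05, 0.07] [8, 20, 40]
[-0.03, -0.04, 0.07] [8, 21, 39]
[-0.03, -0.04, 0.07] [8, 21, 38]
[-0.03, -0.04, 0.07] [8, 22, 37]
[-0.03, -0.03, 0.07] [8, 22, 36]
[-0.04, -0.03, 0.07] [8, 23, 35]
[-0.04, -0.02, 0.07] [8, 23, 34]
[-0.04, -0.02, 0.08] [8, 24, 33]
[-0.04, -0.01, 0.08] [8, 24, 32]
```

```bash
python3 -m creep '[{"rot":[0.14,-0.02,0.07],"linear":[-1,41,7],"jaw":255},{"rot":[0.14,-0.01,0.08],"linear":[-1,42,5],"jaw":255},{"rot":[0.14,-0.01,0.08],"linear":[0,42,3],"jaw":255},{"rot":[0.14,-0.01,0.08],"linear":[0,41,1],"jaw":255},{"rot":[0.14,-0.01,0.07],"linear":[1,39,0],"jaw":255},{"rot":[0.14,-0.02,0.07],"linear":[1,37,-1],"jaw":255},{"rot":[0.14,-0.02,0.07],"linear":[1,35,-2],"jaw":255},{"rot":[0.14,-0.02,0.07],"linear":[1,32,-2],"jaw":255},{"rot":[0.14,-0.02,0.06],"linear":[1,28,-2],"jaw":255},{"rot":[0.14,-0.03,0.06],"linear":[0,25,-1],"jaw":255},{"rot":[0.14,-0.03,0.05],"linear":[-1,21,0],"jaw":255},{"rot":[0.14,-0.04,0.05],"linear":[-1,16,2],"jaw":255}]'
python3 - <<'E'
from ik import *
s,R=st();q0=s["joint_pos"]
def tip(q): P,R=F(q);return P-.03*R[:,0]
q2=np.array([q0[0],-.1,q0[2],1.8,0.2,.75,1.5])
Pn=np.array([.46,.20,.16])
def f(q): a,R=F(q);return np.r_[(a-Pn)*5,R[:,0]-[0,0,-1],.02*(q[2:3]-q0[2]),.02*q[4:5],.02*(q[6:7]-1.4)]
q3=least_squares(f,[-.4,.2,0,1.7,0,1.2,1.2],bounds=(lo+.03,hi-.03)).x;print(q3.round(2))
path=lin(q0,q2,9)+lin(q2,q3,11)
out,qe=rows(path,q0);print("sim",rows(path[:9],q0)[1].round(2),qe.round(2))
print([tip(q).round(2).tolist() for q in path[::2]]);print(max(np.linalg.norm(w) for w,l in out),max(np.linalg.norm(l) for w,l in out))
for w,l in out:print(w,l)
E
```

```text
clock: 39.17
tcp_pos: [0.6593, -0.2989, 0.4349]
eef_rot: [-0.003, 0.937, -0.314, -0.15]
force: [-0.2, -1.2, -0.3]
opening: -0.001
t 39.175 p [ 659.3 -298.9  434.9] x [ 0.757 -0.589 -0.283] z [-0.279  0.101 -0.955] q [ 0.32 -0.02 -0.18  2.03  1.76  0.5   1.28] F [-0.2 -1.2 -0.3] op -0.001
[-0.28  0.23 -0.17  1.73  0.04  1.19  1.4 ]
sim [ 0.25 -0.1  -0.12  1.8   0.21  0.75  1.49] [-0.08  0.24 -0.41  1.73  0.1   1.19  1.34]
[[0.63, -0.28, 0.44], [0.61, -0.29, 0.43], [0.59, -0.26, 0.41], [0.59, -0.21, 0.39], [0.6, -0.14, 0.4], [0.6, -0.07, 0.35], [0.58, -0.01, 0.31], [0.56, 0.06, 0.27], [0.53, 0.12, 0.23], [0.48, 0.18, 0.2]]
0.1593737745050923 43.32435804486894
[0.14, -0.05, 0.05] [-3, 16, 6]
[0.14, -0.05, 0.04] [-4, 12, 8]
[0.14, -0.06, 0.03] [-5, 9, 12]
[0.14, -0.07, 0.03] [-7, 5, 15]
[0.13, -0.08, 0.02] [-8, 1, 19]
[0.13, -0.08, 0.02] [-10, -2, 24]
[0.12, -0.09, 0.01] [-11, -5, 29]
[0.12, -0.1, 0.01] [-12, -7, 34]
[0.11, -0.11, 0.0] [-14, -9, 39]
[-0.02, -0.05, 0.05] [10, 16, 39]
[-0.03, -0.04, 0.06] [10, 17, 38]
[-0.03, -0.04, 0.06] [10, 17, 37]
[-0.03, -0.04, 0.06] [11, 18, 37]
[-0.03, -0.03, 0.06] [11, 18, 36]
[-0.03, -0.03, 0.06] [11, 19, 35]
[-0.04, -0.03, 0.06] [11, 19, 34]
[-0.04, -0.02, 0.06] [11, 19, 33]
[-0.04, -0.02, 0.06] [11, 20, 32]
[-0.04, -0.01, 0.06] [11, 20, 31]
[-0.04, -0.01, 0.06] [12, 20, 30]
```

```bash
python3 -m creep '[{"rot":[0.14,-0.05,0.05],"linear":[-3,16,6],"jaw":255},{"rot":[0.14,-0.05,0.04],"linear":[-4,12,8],"jaw":255},{"rot":[0.14,-0.06,0.03],"linear":[-5,9,12],"jaw":255},{"rot":[0.14,-0.07,0.03],"linear":[-7,5,15],"jaw":255},{"rot":[0.13,-0.08,0.02],"linear":[-8,1,19],"jaw":255},{"rot":[0.13,-0.08,0.02],"linear":[-10,-2,24],"jaw":255},{"rot":[0.12,-0.09,0.01],"linear":[-11,-5,29],"jaw":255},{"rot":[0.12,-0.1,0.01],"linear":[-12,-7,34],"jaw":255},{"rot":[0.11,-0.11,0],"linear":[-14,-9,39],"jaw":255},{"rot":[-0.02,-0.05,0.05],"linear":[10,16,39],"jaw":255},{"rot":[-0.03,-0.04,0.06],"linear":[10,17,38],"jaw":255},{"rot":[-0.03,-0.04,0.06],"linear":[10,17,37],"jaw":255},{"rot":[-0.03,-0.04,0.06],"linear":[11,18,37],"jaw":255},{"rot":[-0.03,-0.03,0.06],"linear":[11,18,36],"jaw":255},{"rot":[-0.03,-0.03,0.06],"linear":[11,19,35],"jaw":255},{"rot":[-0.04,-0.03,0.06],"linear":[11,19,34],"jaw":255},{"rot":[-0.04,-0.02,0.06],"linear":[11,19,33],"jaw":255},{"rot":[-0.04,-0.02,0.06],"linear":[11,20,32],"jaw":255},{"rot":[-0.04,-0.01,0.06],"linear":[11,20,31],"jaw":255},{"rot":[-0.04,-0.01,0.06],"linear":[12,20,30],"jaw":255}]'
python3 - <<'E'
from ik import *
s,R=st()
t=eyes.camera("top");cv2.imwrite("pics/t20.png",t["image"])
E
```

```text
clock: 41.68
tcp_pos: [0.4484, 0.196, 0.1646]
eef_rot: [-0.421, 0.572, -0.412, -0.571]
force: [-0.1, 0.3, -0.6]
opening: 0.001
t 41.675 p [448.4 196.  164.6] x [ 0.009  0.009 -1.   ] z [-0.306  0.952  0.006] q [-0.09  0.23 -0.43  1.73  0.1   1.19  1.34] F [-0.1  0.3 -0.6] op 0.001
```

Tool is pointing down, jaws shut, outside the open door. Now I plan the arc that pushes the handle bar closed.

```bash
cat >> ik.py <<'E'
def pp(th,off,z,r=.165):
    P,d,n=handle(th);return H+r*d+off*n+z*ez
E
python3 - <<'E'
from ik import *
s,R=st();P0=s["tcp_pos"];q=s["joint_pos"]
A=pp(1.65,.100,.055);plan(A,R,3)
ths=np.linspace(1.65,.1,17);P=A
for i,th in enumerate(ths):
    T=pp(th,.079,.055);l=R.T@(T-P)*1000;q,e=ik(T,R,q,0,3e-3);print(round(th,2),T.round(3),l.round(1).tolist(),q.round(2) if i%4==0 else '',round(e,3));P=T
E
```

```text
t 41.725 p [444.3 200.3 162.8] x [ 0.002  0.012 -1.   ] z [-0.313  0.95   0.011] q [-0.09  0.23 -0.43  1.73  0.09  1.19  1.34] F [-0.9  3.9 -1.3] op -0.0
rot [0.0, 0.0, 0.0] lin [35.9, -4.0, -7.4]
rot [0.0, 0.0, 0.0] lin [35.9, -4.0, -7.4]
rot [0.0, 0.0, 0.0] lin [35.9, -4.0, -7.4]
1.65 [0.461 0.163 0.055] [-0.3, 8.6, -19.1] [-0.03  0.33 -0.39  1.9   0.14  0.93  1.41] 0.0
1.55 [0.452 0.148 0.055] [-0.2, 13.0, -12.1]  0.0
1.46 [0.445 0.132 0.055] [-0.2, 11.8, -13.3]  0.0
1.36 [0.44  0.115 0.055] [-0.2, 10.4, -14.3]  0.0
1.26 [0.436 0.097 0.055] [-0.2, 9.0, -15.3] [ 0.09  0.25 -0.36  2.    0.1   0.9   1.57] 0.0
1.17 [0.434 0.08  0.055] [-0.2, 7.5, -16.1]  0.0
1.07 [0.433 0.062 0.055] [-0.2, 5.9, -16.7]  0.0
0.97 [0.435 0.044 0.055] [-0.2, 4.2, -17.2]  0.0
0.88 [0.438 0.027 0.055] [-0.2, 2.5, -17.5] [ 0.21  0.24 -0.31  2.02  0.08  0.9   1.75] 0.0
0.78 [0.443 0.01  0.055] [-0.2, 0.8, -17.7]  0.0
0.68 [ 0.449 -0.007  0.055] [-0.2, -0.9, -17.7]  0.0
0.58 [ 0.457 -0.023  0.055] [-0.2, -2.6, -17.5]  0.0
0.49 [ 0.466 -0.038  0.055] [-0.2, -4.3, -17.2] [ 0.31  0.29 -0.27  1.94  0.08  0.92  1.89] 0.0
0.39 [ 0.477 -0.052  0.055] [-0.1, -5.9, -16.7]  0.0
0.29 [ 0.489 -0.064  0.055] [-0.1, -7.5, -16.1]  0.0
0.2 [ 0.503 -0.076  0.055] [-0.1, -9.0, -15.3]  0.0
0.1 [ 0.517 -0.086  0.055] [-0.1, -10.4, -14.3] [ 0.35  0.39 -0.24  1.8   0.1   0.96  1.96] 0.0
```

```bash
python3 -m creep '[{"rot":[0,0,0],"linear":[0,-5,-8],"jaw":255},{"rot":[0,0,0],"linear":[36,-3,-7],"jaw":255},{"rot":[0,0,0],"linear":[36,-3,-7],"jaw":255},{"rot":[0,0,0],"linear":[36,0,0],"jaw":255},{"rot":[0,0,0],"linear":[0,0,0],"jaw":255}]'
python3 -m creep '[{"rot":[0,0,0],"linear":[0,8.6,-19],"jaw":255},{"rot":[0,0,0],"linear":[0,13,-12],"jaw":255},{"rot":[0,0,0],"linear":[0,11.8,-13.3],"jaw":255},{"rot":[0,0,0],"linear":[0,10.4,-14.3],"jaw":255},{"rot":[0,0,0],"linear":[0,9,-15.3],"jaw":255},{"rot":[0,0,0],"linear":[0,7.5,-16.1],"jaw":255},{"rot":[0,0,0],"linear":[0,5.9,-16.7],"jaw":255}]'
python3 - <<'E'
from ik import *
s,R=st()
print(pp(1.07,.079,.055).round(3))
t=eyes.camera("scene");cv2.imwrite("pics/s21.png",t["image"]);a=pickle=None
import pickle as pk
b=pk.load(open("scene3.pkl","rb"))["image"]
for th in(1.65,1.1):
    P,d,n=handle(th);print(th,[proj(t,P+k*d).round().tolist() for k in(-.05,.05)])
E
```

```text
clock: 42.35
tcp_pos: [0.4669, 0.1753, 0.055]
eef_rot: [-0.421, 0.571, -0.415, -0.57]
force: [0.2, 0.3, -0.1]
opening: -0.001
clock: 43.22
tcp_pos: [0.4377, 0.0552, 0.0565]
eef_rot: [-0.423, 0.573, -0.412, -0.569]
force: [0.9, 2.1, -0.8]
opening: 0.001
t 43.225 p [437.7  55.2  56.5] x [ 0.014  0.01  -1.   ] z [-0.303  0.953  0.005] q [ 0.15  0.25 -0.36  2.    0.1   0.89  1.62] F [ 0.9  2.1 -0.8] op 0.001
[0.433 0.062 0.055]
1.65 [[370.0, 185.0], [361.0, 151.0]]
1.1 [[338.0, 183.0], [307.0, 155.0]]
```

Contact force is about 2 N and the push is on track. Continuing the arc.

```bash
python3 -m creep '[{"rot":[0,0,0],"linear":[0,4.2,-17.2],"jaw":255},{"rot":[0,0,0],"linear":[0,2.5,-17.5],"jaw":255},{"rot":[0,0,0],"linear":[0,0.8,-17.7],"jaw":255},{"rot":[0,0,0],"linear":[0,-0.9,-17.7],"jaw":255},{"rot":[0,0,0],"linear":[0,-2.6,-17.5],"jaw":255},{"rot":[0,0,0],"linear":[0,-4.3,-17.2],"jaw":255},{"rot":[0,0,0],"linear":[0,-5.9,-16.7],"jaw":255},{"rot":[0,0,0],"linear":[0,-7.5,-16.1],"jaw":255},{"rot":[0,0,0],"linear":[0,-9,-15.3],"jaw":255}]'
python3 - <<'E'
from ik import *
s,R=st();P=s["tcp_pos"];print(pp(.2,.079,.055).round(3))
for th,off in((.1,.079),(.0,.079),(0,.074),(0,.07)):
    T=pp(th,off,P[2]);print(th,off,(R.T@(T-P)*1000).round(1).tolist());P=T
c=eyes.camera("top");cv2.imwrite("pics/t22.png",c["image"])
E
```

```text
clock: 44.4
tcp_pos: [0.5066, -0.0836, 0.055]
eef_rot: [-0.423, 0.572, -0.412, -0.569]
force: [0.1, 0.5, -0.3]
opening: 0.001
t 44.4 p [506.6 -83.6  55. ] x [ 0.012  0.01  -1.   ] z [-0.303  0.953  0.006] q [ 0.35  0.38 -0.27  1.82  0.11  0.95  1.92] F [ 0.1  0.5 -0.3] op 0.001
[ 0.502 -0.076  0.055]
0.1 0.079 [0.1, -9.1, -5.8]
0.0 0.079 [0.1, -12.3, -13.5]
0 0.074 [0.1, -4.7, -1.6]
0 0.07 [0.0, -3.8, -1.3]
```

```bash
python3 -m creep '[{"rot":[0,0,0],"linear":[0,-9.1,-5.8],"jaw":255},{"rot":[0,0,0],"linear":[0,-10,-10],"jaw":255},{"rot":[0,0,0],"linear":[0,-3,-1],"jaw":255},{"rot":[0,0,0],"linear":[0,0,0],"jaw":255}]'
python3 -m creep '[{"rot":[0,0,0],"linear":[0,-4,-1.3],"jaw":255},{"rot":[0,0,0],"linear":[0,0,0],"jaw":255}]'
python3 -m creep '[{"rot":[0,0,0],"linear":[0,-3,-1],"jaw":255},{"rot":[0,0,0],"linear":[0,0,0],"jaw":255}]'
python3 - <<'E'
from ik import *
s,R=st();print(pp(0,.079,.055).round(3),pp(0,.074,.055).round(3))
E
```

```text
clock: 44.95
tcp_pos: [0.5326, -0.0914, 0.0555]
eef_rot: [-0.423, 0.572, -0.411, -0.569]
force: [0.2, 0.3, 0.3]
opening: 0.004
clock: 45.2
tcp_pos: [0.5364, -0.0918, 0.0555]
eef_rot: [-0.423, 0.572, -0.412, -0.569]
force: [-0.1, 0.1, 0.2]
opening: 0.003
clock: 45.45
tcp_pos: [0.5382, -0.0922, 0.0553]
eef_rot: [-0.422, 0.572, -0.412, -0.57]
force: [-4.9, -1.0, 1.9]
opening: -0.001
t 45.45 p [538.2 -92.2  55.3] x [ 0.01  0.01 -1.  ] z [-0.303  0.953  0.006] q [ 0.34  0.44 -0.26  1.73  0.12  0.98  1.92] F [-4.9 -1.   1.9] op -0.001
[ 0.533 -0.096  0.055] [ 0.538 -0.096  0.055]
```

```bash
python3 -m creep '[{"rot":[0,0,0],"linear":[0,-2.5,-0.8],"jaw":255},{"rot":[0,0,0],"linear":[0,0,0],"jaw":255}]'
python3 -m creep '[{"rot":[0,0,0],"linear":[0,-2.5,-0.8],"jaw":255},{"rot":[0,0,0],"linear":[0,0,0],"jaw":255}]'
```

```text
clock: 45.7
tcp_pos: [0.5384, -0.0922, 0.0551]
eef_rot: [0.421, -0.57, 0.414, 0.571]
force: [-8.7, -0.4, 5.8]
opening: 0.0
clock: 45.95
tcp_pos: [0.5384, -0.0923, 0.0551]
eef_rot: [0.42, -0.569, 0.415, 0.573]
force: [-15.2, -0.2, 10.5]
opening: -0.003
```

The force rises with no motion, so the door is against its stop. I back off and check.

```bash
python3 -m creep '[{"rot":[0,0,0],"linear":[0,10,3.3],"jaw":255},{"rot":[0,0,0],"linear":[0,25,8],"jaw":255},{"rot":[0,0,0],"linear":[0,25,8],"jaw":255},{"rot":[0,0,0],"linear":[-30,15,5],"jaw":255},{"rot":[0,0,0],"linear":[-40,15,30],"jaw":255},{"rot":[0,0,0],"linear":[-40,0,40],"jaw":255},{"rot":[0,0,0],"linear":[-30,0,50],"jaw":255},{"rot":[0,0,0],"linear":[0,0,50],"jaw":255},{"rot":[0,0,0],"linear":[0,0,0],"jaw":255}]'
python3 - <<'E'
from ik import *
import pickle
st()
t=eyes.camera("top");c=eyes.camera("scene");pickle.dump((t,c),open("fin.pkl","wb"))
a=cv2.resize(t["image"][130:280,270:420],(400,400),interpolation=cv2.INTER_CUBIC);b=cv2.resize(c["image"][190:390,210:410],(400,400),interpolation=cv2.INTER_CUBIC)
cv2.imwrite("pics/fin.png",np.hstack([a,b]))
a0=cv2.imread("pics/top0.png");d=cv2.absdiff(a0,t["image"])
for n,(x0,y0,x1,y1) in dict(jar_a=(425,160,475,208),jar_b=(165,170,212,215),empty=(138,268,188,338),jar_in=(297,170,331,212)).items(): print(n,d[y0:y1,x0:x1].max(),round(float(d[y0:y1,x0:x1].mean()),2))
for u in("r",):
    P,dd,n=handle(0);print("handle shut pred top px",proj(t,P),"th=.02",proj(t,handle(.02)[0]),"scene",proj(c,P),proj(c,handle(.02)[0]))
E
```

```text
clock: 47.08
tcp_pos: [0.3983, 0.0694, 0.1966]
eef_rot: [-0.422, 0.575, -0.408, -0.57]
force: [0.1, -0.9, -0.3]
opening: 0.003
t 47.075 p [398.3  69.4 196.6] x [ 0.017  0.012 -1.   ] z [-0.312  0.95   0.006] q [ 0.23  0.01 -0.44  1.88 -0.    1.23  1.68] F [ 0.1 -0.9 -0.3] op 0.003
jar_a 11 2.59
jar_b 9 2.61
empty 20 2.63
jar_in 9 2.54
handle shut pred top px [355.17609799 261.75452983] th=.02 [354.5824385  263.15168485] scene [263.74324162 218.40983731] [264.12535539 217.07217191]
```

View pics/fin.png

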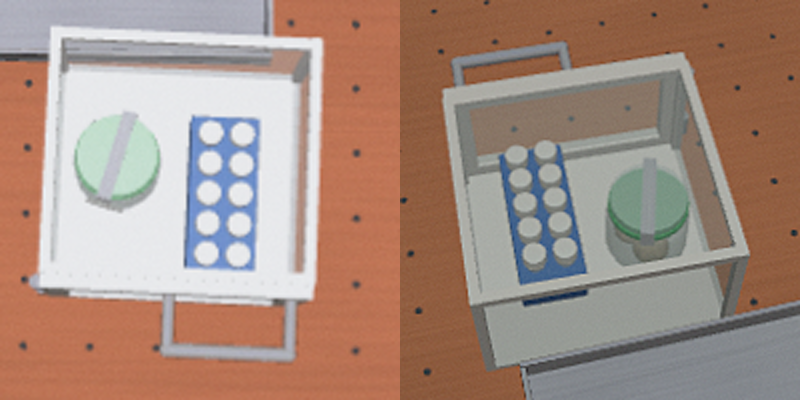

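The rack stands upright beside the jar, and the door is flush with no gap at its free edge near (315, 295). The jars and empty rack match the first image. Handing in.

```bash
python3 -c "
from cell import ctrl
ctrl.job_done()"
```

```text
the job is handed in; nothing more can be done
```

The full rack is upright inside the cabinet beside the jar, the door is fully shut, and the job was handed in at about 47 s of the 72 s.

**What I did**
- I swung the door open to about 1.65 rad by its handle.
- I picked up the rack, but that wrist position could not reach into the cabinet. I set the rack down on the bench, turned the wrist over, picked it up again with the tool tilted 40° down and slid it in level.
- I pushed the door shut with closed fingers on the handle.

**Last checks**
- **Rack:** it stands level, with its near end about 10 mm behind the front plane and clear of the jar.
- **Door:** in the final image it is flush with no gap at the free edge. While pushing, the force rose to about 15 N along the push (18 N in total) with no movement, so it was against its stop.
- **Other objects:** both outside jars, the inner jar and the empty rack match the first picture to within image noise.
- **Robot:** it is clear of everything.

**What failed or disagreed**
- The first try at opening the door missed the handle. The fingertips sit about 30 mm short of the reported tool point, and I corrected for that from then on.
- When I released the rack, there was a brief sideways reading of about 5.5 N, probably a finger brushing the cabinet wall. Nothing was seen to move.

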